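Find the heavy side of a rotisserie drum and hold it down

ROBOT

A 6-joint arm with a two-finger parallel gripper is mounted at the origin on a cart in front of the work surface, level with it; the furniture and walls round the work are solid. World frame = base frame: x ahead of the robot, y to its left, z up, the work surface at z = 0. Lengths are in m, angles in rad, forces in N, time in s.
With the tool pointing down it reaches from about 0.325 to 0.925 m from the base axis. Payload 3.1 kg.
Tool frame: the origin (TCP) lies midway between the tips of the shut fingers; the grasp point (between the pads) lies 19 mm behind it; z points along the fingers, y is the direction in which the jaws open and shut (so a half turn about z gives the same grasp; the last joint's range is limited). The gripper opens to 85 mm and grips with 20 to 120 N. Pads are 22 mm wide; open, the fingers measure 114 mm over their backs; the gripper's body (76 mm by 85 mm) begins 54 mm behind the grasp point. The pads swing forward as they close: fully open they stand 13 mm farther back than shut.
Start: joints at [-1.332, 0.217, 1.613, -0, 1.311, -0.112], TCP at [0.215, -0.587, 0.231] pointing down, gripper open.
Joint ranges: [-2.75, 2.75], [-0.78, 2.1], [0.31, 2.55], [-1.13, 4.27], [0.13, 2.63], [-2.58, 2.58]. Speed limits (rad/s): [2.79, 2.79, 3.14, 3.14, 3.14, 3.14].

INTERFACE

Orientations are given as a unit quaternion [x, y, z, w].
In Python, from cell import r, read_camera gives the robot as it stands.
- The arm moves only by the shell command python3 -m crank 'ROWS' [FORCE]. ROWS is JSON, a list of rows, each a list of 3 entries, a list of its own where there are three numbers: the shift along the tool's x, y, z in mm, then the turn about the tool's z in rad, then the finger opening in mm, from 0 to 85.4. In form: [[[dx, dy, dz], spin, jaw], ...]. A call has 1 to 12 rows; each row is the pose to reach, as a shift and turn from the pose commanded when the call began, along the tool's axes at that moment; what a row does not reach only later rows make up. A row lasts 1/10 s, in which the tool goes at most 50 mm and 8.59 degrees, less where a joint would pass 70% of its speed; a pose out of reach is approached as far as the arm can. A call with a gripper value outside its range is refused whole. The fingers move at their own pace and stop on an object; FORCE is the grip in N (left out, the last holds). Time passes only in rows, so rows that repeat a pose let the fingers close. It gives the time, the measured TCP pose, the force and the opening at its end, in the units of the state.
- r.read_state(): the state, without advancing time (a new reading comes with each control period).
- read_camera(name): name is "scene" or "top" or "wrist"; returns a dict with "frame" (400x640x3 uint8, red, green, blue), "range_z" (400x640 float32, m along the optical axis (not along the pixel's ray), 0 where there is no reading), "fx", "fy", "cx", "cy" (pixels), "world_from_camera" (4x4, takes a point from camera to world coordinates). Camera axes: x right, y up, looking along -z (the intrinsics and any distortion apply to the point x, -y, -z); pixel columns grow to the right and rows downward; lengths in m; the calibration is good to about 2 mm. A picture is of the moment at which its call begins.
- r.hand_in(): hands the job in, once; it reports no verdict.
The state is a dict: "t": time; "qpos": joint angles; "joint_velocities": joint speeds; "joint_torque": joint torques, N m; "tool_pos": TCP position; "orientation": TCP orientation; "ft_force": force on the tool from outside, world axes, zero at the start; "moment": the same for the moment, N m; "opening": opening from 0.0 (shut) to 1.0 (fully open).
Only numpy, scipy, OpenCV 4.12 (cv2) and the standard library are available. Lean on these libraries where they do the work, as an engineer would, in place of code of your own. Each camera call takes 0.05 s, during which the arm holds its last target.

TASK

The rotisserie drum has been loaded unevenly, and a counterweight is to be clamped on opposite its heavy side: raise the pawl lever right up so that the spit is free and leave it up, then turn the spit by the grips of its star handwheel and find by feel which side of the drum is heavy. Bring the heavy side straight down and keep hold of a grip of the star wheel, at rest: finish while still holding it there. Leave the counterweight, the tongs and the mug where they are.

Things in the scene. Friction and masses are not known exactly. Their poses are not given: they have to be found in the camera images.
- stand: Rotisserie stand, bolted down: dark foot plate 200 x 260 mm, two grey bearing posts ending at y = -102 and 102 mm. Origin: middle of its underside on the counter; z up; y along the axle (+y: the pawl lever's end, -y: the star wheel's end); -x towards the robot. The axle runs along y, 160 mm above the counter. The pawl lever's pivot line runs along y at x = 55 mm, 206 mm above the counter.
- drum (a point): Middle of the closed, dimpled steel drum between the posts, on the axle; 140 mm across, 126 mm long. Drum, axle, lock ring and star wheel are one turning part, the spit, balanced in itself; only the load shut in the drum (it does not shift) has a heavy side. It differs every time and cannot be seen. It pulls with 0.40 to 0.49 N m when level with the axle.
- star_wheel (a point): Star handwheel on the spit's end, centre on the axle at y = -185 mm of the stand (83 mm clear to the post). Origin: its centre; y: the axle. Hub 60 mm across, 26 mm thick; six equal radial hand grips 60 degrees apart, the first along its own +z and red, the others black. Each is a rounded bar 16 mm wide, 20 mm thick along the axle, from 56 to 112 mm off the axle.
- red_grip (a point): Middle of the red grip, 90 mm from the axle. In the spit's bearings dry friction drags with 0.38 N m, and drag adds 0.5 N m per rad/s. Turned slowly, the spit takes more effort while its heavy side rises, less while it sinks: 0 to 10 N at the grips. Let go, it creeps down (0.25 rad/s at most) only while the heavy side is nearly level with the axle; else it stays, as much as 50 to 70 degrees off the lowest point.
- spit (a joint): Angle of the spit (drum and star wheel), rad, no end stops; about 0 at the start, with the red grip up; grows as the wheel's top moves away from the robot (to the stand's +x). Grip k = 0..5, counted from the red one, stands at this angle + k x 60 degrees from straight up, leaning to the stand's +x. The value says nothing of where the heavy side is.
- pawl (a joint): Angle of the pawl lever, rad: 0 down, its nose between two teeth of the lock ring, so that the spit cannot turn; 0.9 raised to its stop; the nose is clear from about 0.25. It stays where it is left (about 1 N at the knob moves it). Raising lifts the knob on an arc about the pivot line (see stand).
- pawl_knob (a point): Middle of the red knob at the robot-side end of the pawl lever: a cylinder 20 mm across and 30 mm long, lying along the stand's y. With the lever down it is at x = -75, y = 142, z = 220 mm in the stand's frame; 131 mm from the pivot line.
- counterweight: Bystander: loose dark steel counterweight, a disc 56 mm across and 22 mm high with a small screw at its side, left of the stand; origin under the disc's middle. Not to be moved.
- tongs: Bystander: loose steel tongs, 255 mm long, right of the stand; origin under their middle. Not to be moved.
- mug: Bystander: loose white mug, 77 mm across, 98 mm high, right of the stand; origin under its middle. Not to be moved.

How it is judged:
On the way, in this order (a step that is already met when the one before it is completed fails the run):
1. the pawl lever is raised well clear of the lock ring (value of joint pawl above 0.5 rad), for 0.2 s.
2. the robot turns the spit by its star wheel (contact force between the fingers and spit above 1 N and (velocity of joint spit above 0.05 rad/s or velocity of joint spit below -0.05 rad/s)), for 0.1 s.
At the end, for the whole second after the job is handed in: The pawl lever is up (over 0.4 rad), the fingers hold the star wheel (contact force over 1 N), the spit is at rest (under 0.03 rad/s) and the heavy side of the load is within 0.35 rad (20 degrees) of straight down (value of joint pawl above 0.4 rad and contact force between the fingers and spit above 1 N and angle between load's own z axis and vertical below 0.35 rad and velocity of joint spit between -0.03 and 0.03 rad/s); the arm keeps its last pose, push and grip.
It fails at once if the counterweight is moved more than 40 mm (distance of counterweight from where it was at the start of the episode above 0.04 m).
It fails at once if the tongs is moved more than 40 mm (distance of tongs from where it was at the start of the episode above 0.04 m).
It fails at once if the mug is moved more than 40 mm (distance of mug from where it was at the start of the episode above 0.04 m).
It also fails if it takes over 72 s, if anything falls off the work surface, if the arm or the gripper's body presses on something with over 40 N, if the wrist force passes 120 N, or if a joint passes its speed limit or range.

## Working session

There is one attempt and no reset: what is moved stays moved. The work goes in short steps, Python scripts to look and compute and a shell command to move; the robot and the scene stay as the last step left them, time stands still between calls to the robot, and variables do not carry over. Pictures are saved under pics/ and viewed, and the job is handed in when it is done.

```bash
ls; mkdir -p pics
python3 - <<'E'
from cell import r, read_camera
import cv2,numpy as np
print(r.read_state())
for n in ["scene","top","wrist"]:
    c=read_camera(n); cv2.imwrite(f"pics/{n}0.png",c["frame"][:,:,::-1]); np.savez(f"pics/{n}0.npz",**c)
    print(n,c["fx"],c["cx"],c["cy"],c["world_from_camera"].round(3).tolist())
E
```

```text
pics
{'t': 0.0, 'qpos': array([-1.33223314e+00,  2.17724751e-01,  1.61499398e+00, -4.61624552e-06,
        1.31125401e+00, -1.12191461e-01]), 'joint_velocities': array([ 0.00034584,  0.00050064,  0.00202065,  0.0007331 , -0.00121448,
       -0.00175398]), 'joint_torque': array([ 3.23156337e-04, -3.96838653e+01, -3.03852439e+01, -3.03087763e-04,
        9.72542271e-03, -2.66111783e-06]), 'tool_pos': array([ 0.21458106, -0.58612445,  0.22995524]), 'orientation': array([ 9.84659973e-01,  1.74480146e-01, -7.73697989e-05, -1.18753166e-03]), 'ft_force': array([ 0.32464326, -0.38973079, -0.09956212]), 'moment': array([-0.0526124 , -0.02655001, -0.02376991]), 'opening': 1.0048403211249466}
scene 408.37818015989336 325.5066803229032 199.13384609106512 [[-0.559, 0.554, -0.617, -0.269], [-0.829, -0.362, 0.427, 0.517], [0.013, 0.75, 0.661, 1.03], [0.0, 0.0, 0.0, 1.0]]
top 401.1537741392722 319.07276620836797 200.77694327269543 [[0.193, 0.892, -0.409, -0.04], [-0.981, 0.176, -0.08, -0.15], [0.0, 0.417, 0.909, 1.498], [0.0, 0.0, 0.0, 1.0]]
wrist 351.7004640316874 316.7238493257254 192.75723501806667 [[0.343, 0.898, 0.274, 0.283], [-0.939, 0.329, 0.097, -0.562], [-0.003, -0.291, 0.957, 0.373], [0.0, 0.0, 0.0, 1.0]]
```

View pics/scene0.png

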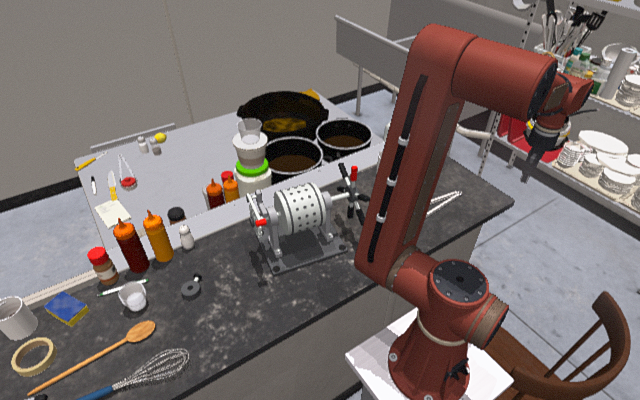

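View pics/top0.png

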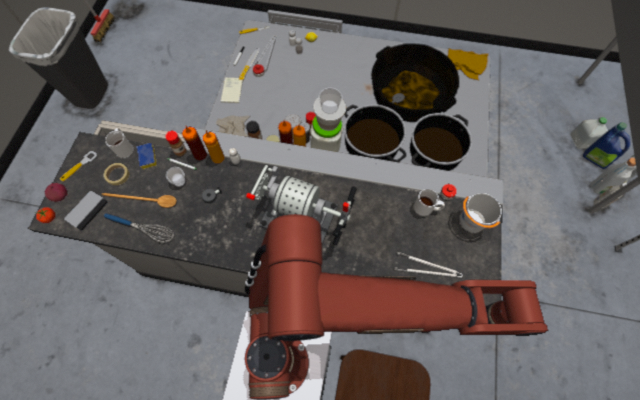

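View pics/wrist0.png

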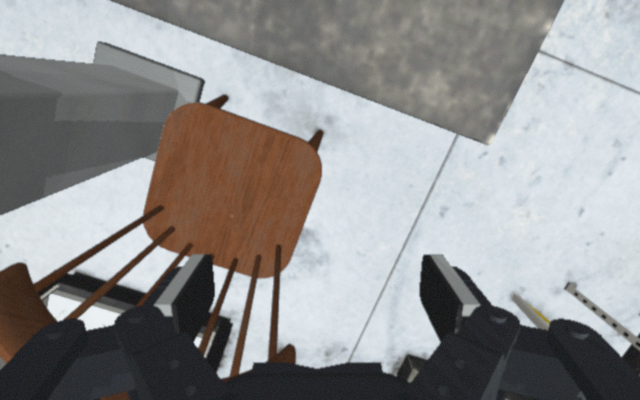

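The scene view shows the stand in the middle, with the red knob near (262,222) and the red grip near (354,173). In the top view they are near (251,196) and (348,207). The wrist camera only sees the floor and a chair. Next I locate both red parts and the dark foot plate.

```bash
cat > h.py <<'E'
import numpy as np,cv2
def load(n): return dict(np.load(f"pics/{n}.npz"))
def pts(c,u,v,z=None):
    z=c["range_z"][np.int32(v),np.int32(u)] if z is None else z
    P=np.stack([(u-c["cx"])/c["fx"]*z,-(v-c["cy"])/c["fy"]*z,-z,np.ones_like(z)],-1)
    return (P@c["world_from_camera"].T)[...,:3]
def reds(c):
    f=c["frame"].astype(int); m=((f[...,0]>150)&(f[...,1]<60)&(f[...,2]<60)).astype(np.uint8)
    n,l,s,ce=cv2.connectedComponentsWithStats(m)
    for i in range(1,n):
        if s[i,4]<8: continue
        v,u=np.nonzero(l==i); z=c["range_z"][v,u]; ok=z>0
        P=pts(c,u[ok].astype(float),v[ok].astype(float),z[ok])
        yield ce[i],s[i,4],np.median(P,0),P.min(0),P.max(0)
E
python3 - <<'E'
from h import *
np.set_printoptions(precision=3,suppress=True)
for n in ["scene0","top0"]:
    c=load(n)
    for q in reds(c):
        if 0.3<q[2][0]<0.9: print(n,*q)
    u,v=np.meshgrid(np.arange(640.),np.arange(400.)); P=pts(c,u,v,c["range_z"].astype(float))
    # foot plate: low height region z 5-30mm and dark, in x 0.3..0.8, y -.3 ..0.3
    m=(P[...,2]>.16)&(P[...,2]<.26)&(P[...,0]>.3)&(P[...,0]<.8)&(abs(P[...,1])<.4)&(c["range_z"]>0)
    print("high",m.sum(), P[m].min(0),P[m].max(0))
    for lo,hi in [(.004,.03)]:
        m=(P[...,2]>lo)&(P[...,2]<hi)&(P[...,0]>.3)&(P[...,0]<.8)&(abs(P[...,1])<.3)&(c["range_z"]>0)
        m=cv2.morphologyEx(m.astype(np.uint8),cv2.MORPH_OPEN,np.ones((3,3)))
        k,l,s,ce=cv2.connectedComponentsWithStats(m)
        for i in range(1,k):
            if s[i,4]>60:
                Q=P[l==i]; r_=cv2.minAreaRect((Q[:,:2]*1000).astype(np.float32)); print(s[i],np.median(Q,0),r_)
E
python3 - <<'E'
import cv2
a=cv2.imread('pics/scene0.png')[140:290,200:420];cv2.imwrite('pics/s0c.png',cv2.resize(a,None,fx=3.6,fy=3.6))
a=cv2.imread('pics/top0.png')[150:260,220:380];cv2.imwrite('pics/t0c.png',cv2.resize(a,None,fx=5,fy=5))
E
```

```text
scene0 [523.393 145.36 ] 89 [ 0.899 -1.931 -0.527] [ 0.836 -2.03  -0.544] [ 0.964 -1.887 -0.516]
scene0 [550.536 155.727] 110 [ 0.723 -1.967 -0.524] [ 0.692 -2.115 -0.534] [ 0.772 -1.879 -0.493]
scene0 [353.933 167.4  ] 15 [ 0.513 -0.129  0.272] [ 0.507 -0.135  0.267] [ 0.518 -0.124  0.274]
scene0 [260.612 222.102] 49 [0.498 0.204 0.227] [0.49  0.189 0.219] [0.508 0.218 0.231]
scene0 [ 95.981 252.95 ] 160 [0.745 0.619 0.124] [0.722 0.596 0.119] [0.767 0.64  0.129]
high 2974 [ 0.418 -0.155  0.16 ] [0.637 0.218 0.26 ]
[ 258  226   89   49 2473] [0.514 0.072 0.013] ((546.891357421875, 49.595420837402344), (263.60235595703125, 200.51589965820312), 78.5837173461914)
top0 [171.024 135.786] 84 [0.745 0.618 0.127] [0.723 0.592 0.116] [0.77  0.639 0.134]
top0 [448.586 190.25 ] 116 [ 0.763 -0.527  0.038] [ 0.739 -0.553  0.026] [ 0.792 -0.502  0.056]
top0 [249.909 195.667] 33 [0.503 0.203 0.228] [0.496 0.189 0.001] [0.609 0.283 0.234]
top0 [345.235 204.176] 17 [ 0.515 -0.13   0.272] [ 0.51  -0.137  0.265] [ 0.523 -0.123  0.277]
top0 [ 45.041 214.959] 97 [0.342 1.014 0.049] [0.32  0.998 0.036] [0.373 1.052 0.059]
high 2365 [ 0.422 -0.158  0.16 ] [0.641 0.215 0.259]
[326 201  12   9  77] [ 0.617 -0.071  0.016] ((617.9434814453125, -70.5777587890625), (48.44873046875, 32.595462799072266), 86.40611267089844)
[260 203  15  25 191] [0.517 0.17  0.017] ((525.6531372070312, 165.01918029785156), (48.10578918457031, 102.5804443359375), 79.23197937011719)
[321 213  13  26 181] [ 0.533 -0.066  0.015] ((528.3936157226562, -64.96867370605469), (32.732418060302734, 110.69805908203125), 77.80309295654297)
```

View pics/s0c.png

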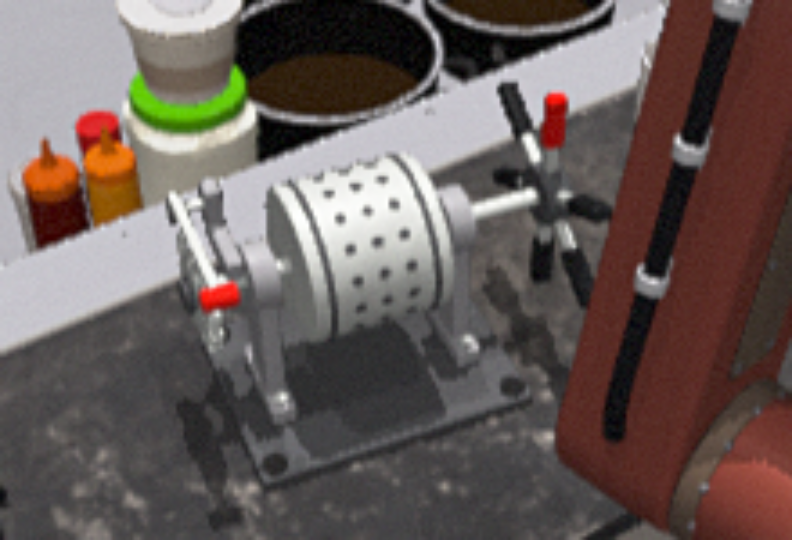

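View pics/t0c.png

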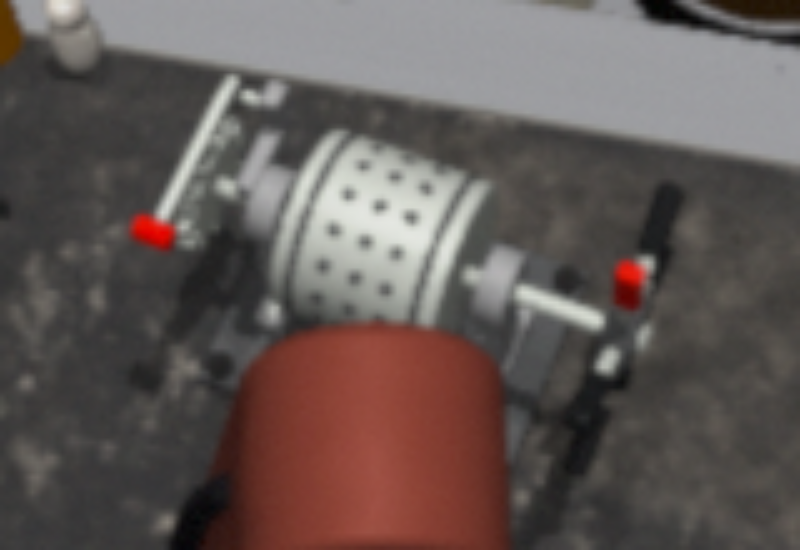

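```bash
python3 -m crank '[[[0,0,-100],0,85],[[0,0,-150],0.15,85],[[541,-643,-150],0.55,85],[[541,-643,-150],0.55,85],[[541,-643,-150],0.55,85],[[541,-643,-150],0.55,85],[[541,-643,-150],0.55,85],[[541,-643,-150],0.55,85],[[541,-643,-150],0.55,85],[[541,-643,-150],0.55,85],[[541,-643,-150],0.55,85],[[541,-643,-150],0.55,85]]' 40
cat >> h.py <<'E'
O=np.array([.547,.050]); a=np.deg2rad(-11.4)
X=np.array([np.cos(a),np.sin(a)]); Y=np.array([-X[1],X[0]])
def st(p): d=np.asarray(p)[:2]-O; return np.array([d@X,d@Y,p[2]])*1000
from scipy.spatial.transform import Rotation as R
def tool(s): # stand coords of tcp, tool axes, yaw of tool x rel. stand
    M=R.from_quat(s["orientation"]).as_matrix()
    return st(s["tool_pos"]), np.rad2deg(np.arctan2(M[1,0],M[0,0])-a), M
def delta(s,target):# stand mm target of TCP -> tool mm
    p=O+X*target[0]/1000+Y*target[1]/1000; d=np.array([*p,target[2]/1000])-s["tool_pos"]
    return R.from_quat(s["orientation"]).as_matrix().T@d*1000
E
python3 - <<'E'
from cell import r
from h import *
s=r.read_state(); print(s["t"],tool(s)[:2],s["qpos"],delta(s,[-75,142,200]),s["ft_force"])
E
```

```text
t: 1.35
tool_pos: [0.3853, -0.1159, 0.361]
orientation: [0.995, -0.1, 0.0, 0.0]
ft_force: [1.2, -0.1, 0.0]
opening: 0.994
1.35 (array([-125.7005218 , -194.53646984,  361.01903719]), np.float64(-0.047895394694379735)) [-4.66997140e-01 -3.65667806e-01  1.92200831e+00  9.67607570e-05
  1.58454940e+00  1.30360405e+00] [  50.30591653 -336.59358619  161.02341841] [ 1.23609323 -0.10916519  0.00572839]
```

```bash
python3 -m crank '[[[50,-337,0],0,85],[[50,-337,0],0,85],[[50,-337,0],0,85],[[50,-337,0],0,85],[[50,-337,0],0,85],[[50,-337,0],0,85],[[50,-337,0],0,85],[[50,-337,0],0,85],[[50,-337,0],0,85]]'
python3 - <<'E'
from cell import r,read_camera
from h import *
s=r.read_state(); print(s["t"],tool(s)[:2],s["qpos"],delta(s,[-75,142,200]),s["ft_force"])
c=read_camera("wrist"); cv2.imwrite("pics/w1.png",c["frame"][:,:,::-1])
for q in reds(c):print(q, st(q[2]))
E
```

```text
t: 2.25
tool_pos: [0.5006, 0.2031, 0.3601]
orientation: [0.995, -0.098, -0.001, 0.001]
ft_force: [-0.2, -0.6, 0.1]
opening: 0.995
2.25 (array([-75.71029305, 140.8893602 , 360.12895847]), np.float64(0.10167581136300699)) [ 2.55782816e-01 -4.05144178e-02  1.65175391e+00 -6.36123509e-04
  1.53242481e+00  2.02379599e+00] [  0.96598981  -1.34607488 160.12581404] [-0.20993756 -0.58232318  0.10051721]
(array([314.86160109, 174.16689281]), np.int32(737), array([0.50556434, 0.20288267, 0.22852092]), array([0.49393368, 0.18771721, 0.22157171]), array([0.51512695, 0.21755264, 0.23172652])) [-70.83657032 141.67641353 228.52091923]
```

View pics/w1.png

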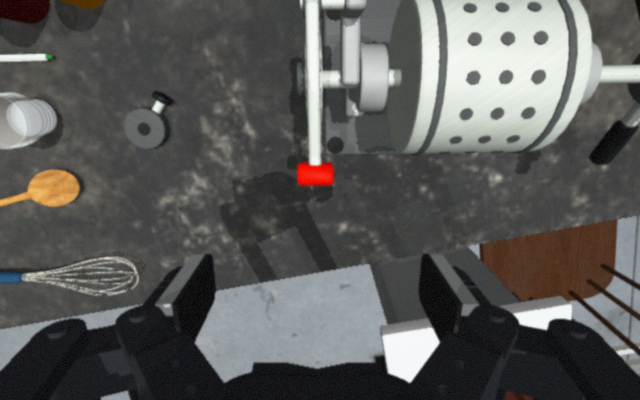

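The wrist view shows the knob at (315,174), with the lever bar running from its middle and free space on both ends. The measured knob is at stand (-71, 142, 228 at its top), which matches the given point. I'll go down and pinch it end to end.

```bash
python3 -m crank '[[[2,-1,50],0,85],[[3,-1,100],0,85],[[3,-1,130],0,70],[[3,-1,160],0,60],[[3,-1,160],0,40],[[3,-1,160],0,20],[[3,-1,160],0,20],[[3,-1,160],0,20],[[3,-1,160],0,20],[[3,-1,160],0,20]]' 30
python3 - <<'E'
from cell import r,read_camera
from h import *
s=r.read_state(); print(s["t"],tool(s)[:2],s["opening"]*85.4,s["ft_force"])
for al in np.arange(0,.95,.1):
    t=np.arctan2(14,-130)-al; k=131*np.array([np.cos(t),np.sin(t)])
    print(round(al,2),(k-[-130,14]).round(0))
E
```

```text
t: 3.3
tool_pos: [0.5041, 0.2035, 0.2023]
orientation: [0.995, -0.099, 0.0, -0.001]
ft_force: [-4.0, 3.1, 0.9]
opening: 0.343
3.3 (array([-72.37708192, 141.99790344, 202.27743844]), np.float64(-0.010308854099354782)) 29.311730139224238 [-4.01737148  3.07852766  0.85410755]
0.0 [-0.  0.]
0.1 [ 2. 13.]
0.2 [ 5. 26.]
0.3 [10. 38.]
0.4 [15. 50.]
0.5 [22. 61.]
0.6 [30. 71.]
0.7 [39. 81.]
0.8 [49. 89.]
0.9 [60. 97.]
```

Gripped, with the fingers 29 mm apart on the 30 mm knob. Now I raise it along its arc.

```bash
python3 -m crank '[[[2,0,-13],0,20],[[5,0,-26],0,20],[[10,0,-38],0,20],[[15,0,-50],0,20],[[22,0,-61],0,20],[[30,0,-71],0,20],[[39,0,-81],0,20],[[49,0,-89],0,20],[[57,0,-95],0,20],[[57,0,-95],0,20],[[57,0,-95],0,20],[[57,0,-95],0,20]]'
python3 - <<'E'
from cell import r,read_camera
from h import *
s=r.read_state(); print(s["t"],tool(s)[:2],s["opening"]*85.4,s["ft_force"])
c=read_camera("top"); cv2.imwrite("pics/t2.png",c["frame"][:,:,::-1])
for q in reds(c):
  if .3<q[2][0]<.7: print(q[1],st(q[2]))
E
```

```text
t: 4.5
tool_pos: [0.5618, 0.1928, 0.2982]
orientation: [0.995, -0.099, 0.002, -0.002]
ft_force: [1.5, 6.5, -0.4]
opening: 0.349
4.5 (array([-13.75336947, 142.93061775, 298.17680858]), np.float64(-0.011641194039082379)) 29.76577133263036 [ 1.53073239  6.52829316 -0.35518804]
20 [  -9.88643362 -183.65797238  270.26161313]
101 [-392.5470036   904.70569992   48.61268785]
```

```bash
python3 -m crank '[[[0,0,0],0,45],[[0,0,0],0,60],[[0,0,0],0,65],[[0,0,-30],0,65],[[0,0,-60],0,65],[[13,328,-60],0,60],[[13,328,-60],0,60],[[13,328,-60],0,60],[[13,328,-60],0,60],[[13,328,-60],0,60],[[13,328,-60],0,60],[[13,328,-60],0,60]]'
python3 - <<'E'
from cell import r,read_camera
from h import *
s=r.read_state(); print(s["t"],tool(s)[:2],s["opening"]*85.4,s["ft_force"])
E
```

```text
t: 5.75
tool_pos: [0.5067, -0.1364, 0.3566]
orientation: [0.995, -0.101, 0.0, 0.001]
ft_force: [0.9, 0.3, -0.5]
opening: 0.705
5.75 (array([  -2.6983372 , -190.70087109,  356.55568764]), np.float64(-0.22614185269140707)) 60.18577415691834 [ 0.90242139  0.31755407 -0.47557518]
```

```bash
python3 -m crank '[[[13,328,-60],0,60]]' >/dev/null; echo
```

```text
(no output)
```

That extra call was a slip. Shifts count from the call's start, so the tool went about 50 mm past the wheel in free air. I'll check where it is and look.

Run:
```python
from cell import r,read_camera
from h import *
s=r.read_state(); print(s["t"],tool(s)[:2],s["opening"]*85.4,delta(s,[0,-185,233]))
c=read_camera("wrist"); cv2.imwrite("pics/w3.png",c["frame"][:,:,::-1])
for q in reds(c):print(q[:2], st(q[2]),st(q[3]),st(q[4]))
c=read_camera("scene"); cv2.imwrite("pics/s3.png",cv2.resize(c["frame"][140:290,200:420,::-1],None,fx=3.6,fy=3.6))
for q in reds(c):
  if .3<q[2][0]<.7: print(q[1],st(q[2]))
```

```text
5.85 (array([  -1.41536945, -236.69509252,  364.19882951]), np.float64(0.014649988778672603)) 60.00679287815175 [  1.70687119 -51.59238548 131.23578429]
(array([247.90580504, 201.76560789]), np.int32(913)) [ -12.15350662 -184.30273372  251.70338248] [ -27.0229092  -197.55361102  219.31810467] [  -3.53614054 -172.56303297  269.0853183 ]
50 [-23.10594573 142.82244466 320.2301433 ]
```

View pics/s3.png

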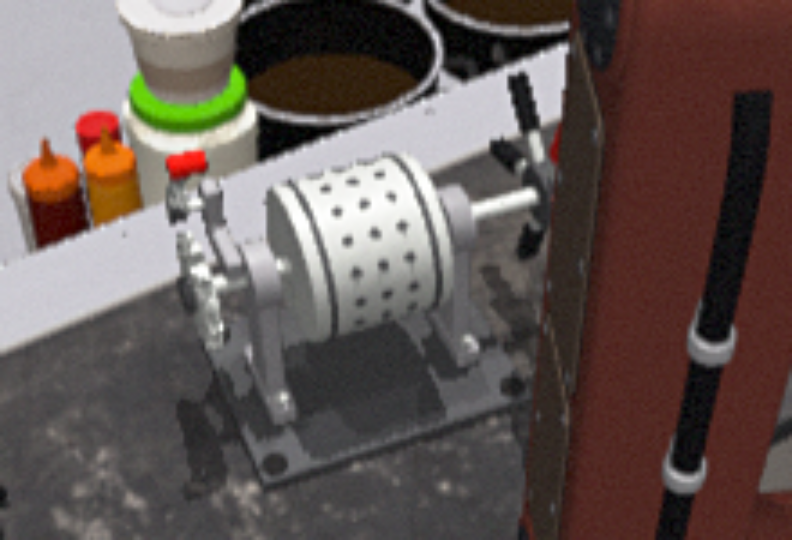

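View pics/w3.png

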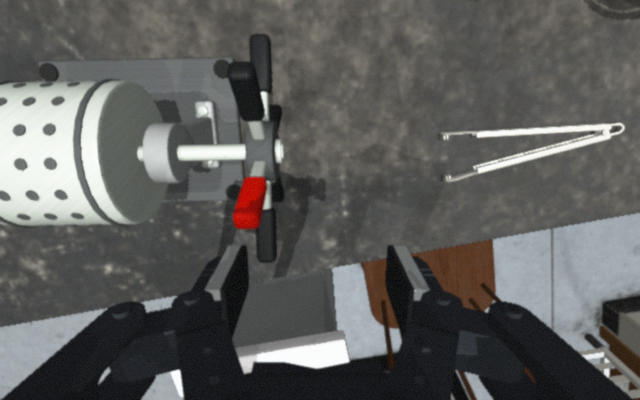

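The scene view shows the lever standing up, with its knob at crop (187,163), stand z 320. The wrist view shows the red grip at (248,202), leaning a little towards the robot. The spit has crept since it was freed, so the heavy side is near level on the robot side. I'll measure the angle before gripping.

```bash
cat >> h.py <<'E'
def gripang(c):
    f=c["frame"].astype(int); m=(f[...,0]>120)&(f[...,1]<60)&(f[...,2]<60)&(c["range_z"]>0)
    v,u=np.nonzero(m); P=pts(c,u.astype(float),v.astype(float),c["range_z"][v,u].astype(float))
    d=(P[:,:2]-O)*1000; x=d@X; y=d@Y; z=P[:,2]*1000
    k=(abs(y+185)<16)&(abs(np.hypot(x,z-160)-84)<34)
    th=np.arctan2(x[k],z[k]-160); rr=np.hypot(x[k],z[k]-160)
    return k.sum(),np.median(th),np.median(th[rr>108]) if (rr>108).any() else None,rr.min() if k.any() else 0,rr.max() if k.any() else 0,np.percentile(y[k],[5,95]) if k.any() else 0
E
python3 - <<'E'
from cell import r,read_camera
from h import *
for n in ["wrist","top","wrist"]:
    print(n,gripang(read_camera(n)))
s=r.read_state();print(s["t"],delta(s,[0,-185,233]))
E
```

```text
wrist (np.int64(1176), np.float64(-0.14902980286820222), np.float64(-0.2216039307468083), np.float64(57.366898546727604), np.float64(110.98179973306844), array([-193.28712402, -177.19552762]))
top (np.int64(0), np.float64(nan), None, 0, 0, 0)
wrist (np.int64(1171), np.float64(-0.1564925973675765), np.float64(-0.23167152807494407), np.float64(58.344343377985986), np.float64(110.96543526894422), array([-193.02171972, -177.23385827]))
6.1 [  0.45744248 -50.95201711 132.21126009]
  return _methods._mean(a, axis=axis, dtype=dtype,
  ret = ret.dtype.type(ret / rcount)
```

```bash
python3 -m crank '[[[-13,-49,0],0,50],[[-13,-51,0],0,50],[[-13,-51,45],0,50],[[-13,-51,90],0,50],[[-13,-51,120],0,50],[[-13,-51,135],0,30],[[-13,-51,135],0,10],[[-13,-51,135],0,10],[[-13,-51,135],0,10],[[-13,-51,135],0,10],[[-13,-51,135],0,10]]' 40
python3 - <<'E'
from cell import r,read_camera
from h import *
s=r.read_state(); print(s["t"],tool(s)[:2],s["opening"]*85.4,s["ft_force"],s["moment"])
c=read_camera("wrist"); cv2.imwrite("pics/w4.png",c["frame"][:,:,::-1]);print(gripang(c))
c=read_camera("top"); cv2.imwrite("pics/t4.png",cv2.resize(c["frame"][150:260,220:380,::-1],None,fx=5,fy=5))
E
```

```text
t: 7.2
tool_pos: [0.4963, -0.1274, 0.2283]
orientation: [0.995, -0.099, -0.002, -0.001]
ft_force: [0.4, 1.6, -19.1]
opening: 0.223
7.2 (array([ -14.66376916, -183.95727999,  228.27332541]), np.float64(-0.003802185792664905)) 19.074322288448087 [  0.44669602   1.63395716 -19.05422457] [ 0.36649763 -0.07827723  0.26130611]
(np.int64(5379), np.float64(-0.21183850107113208), np.float64(-0.28012113438743647), np.float64(56.28579296505262), np.float64(110.5352800063516), array([-193.03570464, -176.84738382]))
```

View pics/w4.png

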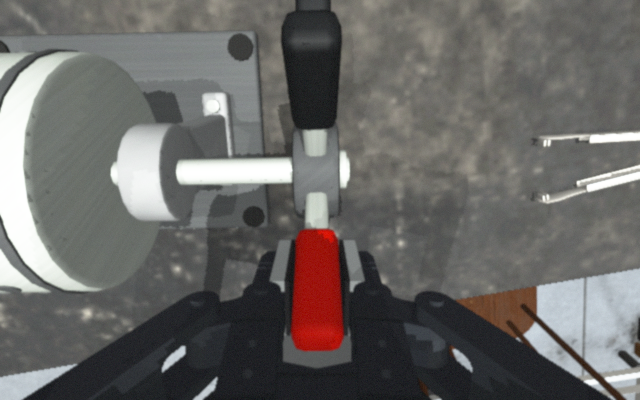

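The wrist view shows the red grip held between the pads at (318,290), opening 19 mm. There is a 19 N pull along the grip from closing, so I'll relax that. Next come slow arcs, reading the force at the end of each call.

```bash
cat >> h.py <<'E'
Rg=88.5
def arc(t0,t1,n=6,start=None,r=None):
    r=r or Rg
    s=np.array([r*np.sin(t0),r*np.cos(t0)]) if start is None else np.array(start)
    out=[]
    for t in np.linspace(t0,t1,n+1)[1:]:
        p=np.array([r*np.sin(t),r*np.cos(t)])-s; out.append([round(p[0],1),0,round(-p[1],1)])
    return out
import json,os
def rec(d,p=True):
    from cell import r
    s=r.read_state(); t,_,M=tool(s); g=t+[0,0,19]; x,z=g[0],g[2]-160
    th=np.arctan2(x,z); rr=np.hypot(x,z)
    f=s["ft_force"]; fx=f[:2]@X; fy=f[:2]@Y; fz=f[2]
    # robot force on wheel = -f ; tangential unit for growing angle = (cos th, -sin th)
    ft=-(fx*np.cos(th)-fz*np.sin(th)); fr=-(fx*np.sin(th)+fz*np.cos(th))
    my=s["moment"][:2]@Y
    o=dict(t=float(s["t"]),d=d,th=float(th),r=float(rr),ft=float(ft),fr=float(fr),my=float(my),op=float(s["opening"]*85.4))
    open("log.txt","a").write(json.dumps(o)+"\n")
    if p: print({k:round(v,3) for k,v in o.items()})
E
python3 - <<'E'
from h import *
rec(0)
print(arc(-.167,-.317,6,[-13.5,89.2]))
for t in np.arange(-.317,-1.1,-.15): print(round(t,3),round(t-.15,3),arc(t,t-.15))
E
```

```text
{'t': 7.3, 'd': 0, 'th': -0.167, 'r': 88.514, 'ft': 2.289, 'fr': 19.02, 'my': -0.025, 'op': 19.483}
[[np.float64(-3.4), 0, np.float64(2.3)], [np.float64(-5.6), 0, np.float64(2.8)], [np.float64(-7.7), 0, np.float64(3.3)], [np.float64(-9.8), 0, np.float64(3.8)], [np.float64(-12.0), 0, np.float64(4.4)], [np.float64(-14.1), 0, np.float64(5.1)]]
-0.317 -0.467 [[np.float64(-2.1), 0, np.float64(0.7)], [np.float64(-4.2), 0, np.float64(1.5)], [np.float64(-6.2), 0, np.float64(2.3)], [np.float64(-8.3), 0, np.float64(3.2)], [np.float64(-10.3), 0, np.float64(4.1)], [np.float64(-12.3), 0, np.float64(5.1)]]
-0.467 -0.617 [[np.float64(-2.0), 0, np.float64(1.0)], [np.float64(-3.9), 0, np.float64(2.1)], [np.float64(-5.8), 0, np.float64(3.2)], [np.float64(-7.7), 0, np.float64(4.4)], [np.float64(-9.5), 0, np.float64(5.6)], [np.float64(-11.4), 0, np.float64(6.8)]]
-0.617 -0.767 [[np.float64(-1.8), 0, np.float64(1.3)], [np.float64(-3.5), 0, np.float64(2.6)], [np.float64(-5.3), 0, np.float64(4.0)], [np.float64(-7.0), 0, np.float64(5.5)], [np.float64(-8.6), 0, np.float64(6.9)], [np.float64(-10.2), 0, np.float64(8.5)]]
-0.767 -0.917 [[np.float64(-1.6), 0, np.float64(1.6)], [np.float64(-3.1), 0, np.float64(3.1)], [np.float64(-4.6), 0, np.float64(4.8)], [np.float64(-6.1), 0, np.float64(6.4)], [np.float64(-7.5), 0, np.float64(8.2)], [np.float64(-8.8), 0, np.float64(9.9)]]
-0.917 -1.067 [[np.float64(-1.3), 0, np.float64(1.8)], [np.float64(-2.6), 0, np.float64(3.6)], [np.float64(-3.8), 0, np.float64(5.4)], [np.float64(-5.0), 0, np.float64(7.3)], [np.float64(-6.2), 0, np.float64(9.2)], [np.float64(-7.3), 0, np.float64(11.1)]]
-1.067 -1.217 [[np.float64(-1.0), 0, np.float64(2.0)], [np.float64(-2.0), 0, np.float64(3.9)], [np.float64(-3.0), 0, np.float64(5.9)], [np.float64(-3.9), 0, np.float64(8.0)], [np.float64(-4.7), 0, np.float64(10.0)], [np.float64(-5.5), 0, np.float64(12.1)]]
```

```bash
python3 -m crank '[[[-3.4,0,2.3],0,10],[[-5.6,0,2.8],0,10],[[-7.7,0,3.3],0,10],[[-9.8,0,3.8],0,10],[[-12,0,4.4],0,10],[[-14.1,0,5.1],0,10]]' >/dev/null; python3 -c "from h import *; rec(-1)"
python3 -m crank '[[[-2.1,0,0.7],0,10],[[-4.2,0,1.5],0,10],[[-6.2,0,2.3],0,10],[[-8.3,0,3.2],0,10],[[-10.3,0,4.1],0,10],[[-12.3,0,5.1],0,10]]'>/dev/null; python3 -c "from h import *; rec(-1)"
```

```text
{'t': 7.9, 'd': -1, 'th': -0.241, 'r': 88.084, 'ft': -8.5, 'fr': 23.941, 'my': -2.616, 'op': 19.071}
{'t': 8.5, 'd': -1, 'th': -0.364, 'r': 88.274, 'ft': -8.242, 'fr': 24.189, 'my': -2.955, 'op': 18.797}
```

```bash
python3 -m crank '[[[0,0,0],0,26],[[0,0,0],0,26],[[0,0,0],0,26]]' 20; python3 -c "from h import *; rec(0)"; python3 -m crank '[[[0,0,0],0,14],[[0,0,0],0,14],[[0,0,0],0,14]]' 20;  python3 -c "from h import *; rec(0)"
```

```text
t: 8.8
tool_pos: [0.4737, -0.1247, 0.2238]
orientation: [0.995, -0.1, 0.003, 0.002]
ft_force: [-0.2, 0.3, -0.8]
opening: 0.303
{'t': 8.8, 'd': 0, 'th': -0.424, 'r': 90.785, 'ft': 0.589, 'fr': 0.637, 'my': -0.018, 'op': 25.901}
t: 9.1
tool_pos: [0.4731, -0.1232, 0.223]
orientation: [0.995, -0.099, 0.002, -0.0]
ft_force: [-1.8, 2.2, 7.7]
opening: 0.23
{'t': 9.1, 'd': 0, 'th': -0.436, 'r': 90.494, 'ft': -1.257, 'fr': -7.893, 'my': 0.106, 'op': 19.67}
```

Run:
```python
from h import *
for t in np.arange(-.43,-1.0,-.16): print(round(t,3),round(t-.16,3),[[float(a) for a in q] for q in arc(t,t-.16,8,r=90.6)])
```

```text
-0.43 -0.59 [[-1.6, 0.0, 0.8], [-3.3, 0.0, 1.6], [-4.9, 0.0, 2.4], [-6.5, 0.0, 3.3], [-8.0, 0.0, 4.2], [-9.6, 0.0, 5.1], [-11.1, 0.0, 6.1], [-12.6, 0.0, 7.1]]
-0.59 -0.75 [[-1.5, 0.0, 1.0], [-3.0, 0.0, 2.1], [-4.4, 0.0, 3.2], [-5.9, 0.0, 4.3], [-7.3, 0.0, 5.4], [-8.6, 0.0, 6.6], [-10.0, 0.0, 7.8], [-11.4, 0.0, 9.0]]
-0.75 -0.91 [[-1.3, 0.0, 1.2], [-2.6, 0.0, 2.5], [-3.9, 0.0, 3.8], [-5.1, 0.0, 5.1], [-6.3, 0.0, 6.5], [-7.5, 0.0, 7.9], [-8.6, 0.0, 9.3], [-9.8, 0.0, 10.7]]
-0.91 -1.07 [[-1.1, 0.0, 1.4], [-2.2, 0.0, 2.9], [-3.2, 0.0, 4.4], [-4.2, 0.0, 5.9], [-5.2, 0.0, 7.4], [-6.1, 0.0, 9.0], [-7.1, 0.0, 10.5], [-7.9, 0.0, 12.1]]
```

```bash
R(){ python3 -c "from h import *; rec($1)"; }
python3 -m crank '[[[-1.6,0,0.8],0,14],[[-3.3,0,1.6],0,14],[[-4.9,0,2.4],0,14],[[-6.5,0,3.3],0,14]]' >/dev/null; R -1
python3 -m crank '[[[-1.6,0,0.9],0,14],[[-3.1,0,1.8],0,14],[[-4.6,0,2.8],0,14],[[-6.1,0,3.8],0,14]]' >/dev/null; R -1
python3 -m crank '[[[-1.5,0,1],0,14],[[-3,0,2.1],0,14],[[-4.4,0,3.2],0,14],[[-5.9,0,4.3],0,14]]' >/dev/null; R -1
python3 -m crank '[[[-1.4,0,1.1],0,14],[[-2.8,0,2.3],0,14],[[-4.2,0,3.5],0,14],[[-5.5,0,4.7],0,14]]' >/dev/null; R -1
```

```text
{'t': 9.5, 'd': -1, 'th': -0.515, 'r': 89.651, 'ft': -4.198, 'fr': -3.17, 'my': -0.428, 'op': 20.002}
{'t': 9.9, 'd': -1, 'th': -0.629, 'r': 88.685, 'ft': -5.081, 'fr': -1.742, 'my': -0.626, 'op': 19.482}
{'t': 10.3, 'd': -1, 'th': -0.712, 'r': 88.362, 'ft': -3.962, 'fr': 3.09, 'my': -1.246, 'op': 19.729}
{'t': 10.7, 'd': -1, 'th': -0.787, 'r': 88.277, 'ft': -4.888, 'fr': 4.711, 'my': -1.362, 'op': 19.538}
```

```bash
R(){ python3 -c "from h import *; rec($1)"; }
python3 -m crank '[[[-1.3,0,1.2],0,14],[[-2.6,0,2.5],0,14],[[-3.9,0,3.8],0,14],[[-5.1,0,5.1],0,14]]' >/dev/null; R -1
python3 -m crank '[[[-1.2,0,1.4],0,14],[[-2.4,0,2.8],0,14],[[-3.5,0,4.2],0,14],[[-4.7,0,5.6],0,14]]' >/dev/null; R -1
python3 -m crank '[[[-1.1,0,1.4],0,14],[[-2.2,0,2.9],0,14],[[-3.2,0,4.4],0,14],[[-4.2,0,5.9],0,14]]' >/dev/null; R -1
python3 -m crank '[[[-1,0,1.5],0,14],[[-1.9,0,3.1],0,14],[[-2.9,0,4.6],0,14],[[-3.7,0,6.2],0,14]]' >/dev/null; R -1
python3 - <<'E'
from h import *
for t in np.arange(-1.07,.5,.08): print(round(t,3),[[float(a),0,float(c)] for a,b,c in arc(t,t+.08,4,r=90)])
E
```

```text
{'t': 11.1, 'd': -1, 'th': -0.861, 'r': 88.3, 'ft': -4.717, 'fr': 7.928, 'my': -1.711, 'op': 19.832}
{'t': 11.5, 'd': -1, 'th': -0.938, 'r': 88.376, 'ft': -4.786, 'fr': 8.014, 'my': -1.736, 'op': 19.853}
{'t': 11.9, 'd': -1, 'th': -1.015, 'r': 88.605, 'ft': -4.987, 'fr': 7.35, 'my': -1.493, 'op': 19.552}
{'t': 12.3, 'd': -1, 'th': -1.094, 'r': 88.841, 'ft': -5.493, 'fr': 6.414, 'my': -1.48, 'op': 19.509}
-1.07 [[0.9, 0, -1.6], [1.8, 0, -3.1], [2.7, 0, -4.7], [3.7, 0, -6.2]]
-0.99 [[1.0, 0, -1.5], [2.0, 0, -3.0], [3.1, 0, -4.4], [4.2, 0, -5.9]]
-0.91 [[1.1, 0, -1.4], [2.3, 0, -2.8], [3.4, 0, -4.2], [4.6, 0, -5.5]]
-0.83 [[1.2, 0, -1.3], [2.5, 0, -2.6], [3.8, 0, -3.9], [5.1, 0, -5.1]]
-0.75 [[1.3, 0, -1.2], [2.7, 0, -2.4], [4.1, 0, -3.6], [5.5, 0, -4.7]]
-0.67 [[1.4, 0, -1.1], [2.9, 0, -2.2], [4.3, 0, -3.2], [5.8, 0, -4.2]]
-0.59 [[1.5, 0, -1.0], [3.0, 0, -1.9], [4.6, 0, -2.9], [6.1, 0, -3.8]]
-0.51 [[1.6, 0, -0.9], [3.2, 0, -1.7], [4.8, 0, -2.5], [6.4, 0, -3.3]]
-0.43 [[1.6, 0, -0.7], [3.3, 0, -1.4], [5.0, 0, -2.1], [6.7, 0, -2.7]]
-0.35 [[1.7, 0, -0.6], [3.4, 0, -1.2], [5.1, 0, -1.7], [6.9, 0, -2.2]]
-0.27 [[1.7, 0, -0.5], [3.5, 0, -0.9], [5.2, 0, -1.3], [7.0, 0, -1.6]]
-0.19 [[1.8, 0, -0.3], [3.5, 0, -0.6], [5.3, 0, -0.9], [7.1, 0, -1.1]]
-0.11 [[1.8, 0, -0.2], [3.6, 0, -0.3], [5.4, 0, -0.4], [7.2, 0, -0.5]]
-0.03 [[1.8, 0, -0.0], [3.6, 0, -0.0], [5.4, 0, -0.0], [7.2, 0, 0.1]]
0.05 [[1.8, 0, 0.1], [3.6, 0, 0.3], [5.4, 0, 0.4], [7.2, 0, 0.6]]
0.13 [[1.8, 0, 0.3], [3.6, 0, 0.5], [5.3, 0, 0.9], [7.1, 0, 1.2]]
0.21 [[1.8, 0, 0.4], [3.5, 0, 0.8], [5.2, 0, 1.3], [7.0, 0, 1.8]]
0.29 [[1.7, 0, 0.5], [3.4, 0, 1.1], [5.1, 0, 1.7], [6.8, 0, 2.3]]
0.37 [[1.7, 0, 0.7], [3.3, 0, 1.4], [5.0, 0, 2.1], [6.6, 0, 2.9]]
0.45 [[1.6, 0, 0.8], [3.2, 0, 1.6], [4.8, 0, 2.5], [6.4, 0, 3.4]]
```

```bash
R(){ python3 -c "from h import *; rec($1)"; }
python3 -m crank '[[[0.9,0,-1.6],0,14],[[1.8,0,-3.1],0,14],[[2.7,0,-4.7],0,14],[[3.7,0,-6.2],0,14]]' >/dev/null; R 1
python3 -m crank '[[[1,0,-1.5],0,14],[[2,0,-3],0,14],[[3.1,0,-4.4],0,14],[[4.2,0,-5.9],0,14]]' >/dev/null; R 1
python3 -m crank '[[[1.1,0,-1.4],0,14],[[2.3,0,-2.8],0,14],[[3.4,0,-4.2],0,14],[[4.6,0,-5.5],0,14]]' >/dev/null; R 1
python3 -m crank '[[[1.2,0,-1.3],0,14],[[2.5,0,-2.6],0,14],[[3.8,0,-3.9],0,14],[[5.1,0,-5.1],0,14]]' >/dev/null; R 1
python3 -m crank '[[[1.3,0,-1.2],0,14],[[2.7,0,-2.4],0,14],[[4.1,0,-3.6],0,14],[[5.5,0,-4.7],0,14]]' >/dev/null; R 1
python3 -m crank '[[[1.4,0,-1.1],0,14],[[2.9,0,-2.2],0,14],[[4.3,0,-3.2],0,14],[[5.8,0,-4.2],0,14]]' >/dev/null; R 1
```

```text
{'t': 12.7, 'd': 1, 'th': -1.071, 'r': 89.263, 'ft': 7.859, 'fr': 15.165, 'my': -1.401, 'op': 19.73}
{'t': 13.1, 'd': 1, 'th': -1.019, 'r': 89.973, 'ft': 8.044, 'fr': 10.824, 'my': -0.771, 'op': 19.539}
{'t': 13.5, 'd': 1, 'th': -0.926, 'r': 90.893, 'ft': 9.894, 'fr': 4.84, 'my': 0.604, 'op': 20.139}
{'t': 13.9, 'd': 1, 'th': -0.823, 'r': 91.223, 'ft': 10.418, 'fr': -0.054, 'my': 1.338, 'op': 20.018}
{'t': 14.3, 'd': 1, 'th': -0.75, 'r': 91.371, 'ft': 11.265, 'fr': -3.395, 'my': 1.776, 'op': 20.114}
{'t': 14.7, 'd': 1, 'th': -0.677, 'r': 91.372, 'ft': 11.047, 'fr': -7.901, 'my': 2.009, 'op': 19.626}
```

```bash
R(){ python3 -c "from h import *; rec($1)"; }
python3 -m crank '[[[1.5,0,-1],0,14],[[3,0,-1.9],0,14],[[4.6,0,-2.9],0,14],[[6.1,0,-3.6],0,14]]' >/dev/null; R 1
python3 -m crank '[[[1.6,0,-0.7],0,14],[[3.2,0,-1.5],0,14],[[4.8,0,-2.3],0,14],[[6.4,0,-3.1],0,14]]' >/dev/null; R 1
python3 -m crank '[[[1.6,0,-0.7],0,14],[[3.3,0,-1.3],0,14],[[5,0,-1.9],0,14],[[6.7,0,-2.5],0,14]]' >/dev/null; R 1
python3 -m crank '[[[1.7,0,-0.6],0,14],[[3.4,0,-1.1],0,14],[[5.1,0,-1.5],0,14],[[6.9,0,-2],0,14]]' >/dev/null; R 1
python3 -m crank '[[[1.7,0,-0.4],0,14],[[3.5,0,-0.8],0,14],[[5.2,0,-1.2],0,14],[[7,0,-1.5],0,14]]' >/dev/null; R 1
python3 -m crank '[[[1.8,0,-0.3],0,14],[[3.5,0,-0.6],0,14],[[5.3,0,-0.9],0,14],[[7.1,0,-1.1],0,14]]' >/dev/null; R 1
python3 -m crank '[[[1.8,0,-0.2],0,14],[[3.6,0,-0.3],0,14],[[5.4,0,-0.4],0,14],[[7.2,0,-0.5],0,14]]' >/dev/null; R 1
python3 -m crank '[[[1.8,0,0],0,14],[[3.6,0,0],0,14],[[5.4,0,0],0,14],[[7.2,0,0.1],0,14]]' >/dev/null; R 1
```

```text
{'t': 15.1, 'd': 1, 'th': -0.599, 'r': 91.262, 'ft': 10.982, 'fr': -9.525, 'my': 2.328, 'op': 19.586}
{'t': 15.5, 'd': 1, 'th': -0.52, 'r': 91.032, 'ft': 11.429, 'fr': -9.859, 'my': 2.548, 'op': 19.638}
{'t': 15.9, 'd': 1, 'th': -0.437, 'r': 90.721, 'ft': 13.824, 'fr': -13.036, 'my': 2.763, 'op': 19.721}
{'t': 16.3, 'd': 1, 'th': -0.351, 'r': 90.435, 'ft': 14.032, 'fr': -14.937, 'my': 3.017, 'op': 19.59}
{'t': 16.7, 'd': 1, 'th': -0.263, 'r': 90.233, 'ft': 13.326, 'fr': -11.438, 'my': 2.682, 'op': 19.858}
{'t': 17.1, 'd': 1, 'th': -0.176, 'r': 90.135, 'ft': 14.917, 'fr': -12.515, 'my': 2.623, 'op': 19.682}
{'t': 17.5, 'd': 1, 'th': -0.088, 'r': 90.154, 'ft': 14.346, 'fr': -11.26, 'my': 2.512, 'op': 19.804}
{'t': 17.9, 'd': 1, 'th': -0.002, 'r': 90.281, 'ft': 14.179, 'fr': -11.148, 'my': 2.386, 'op': 19.578}
```

```bash
cat > fit.py <<'E'
from h import *
D=[json.loads(l) for l in open("log.txt")]
for i,d in enumerate(D): 
    d['w']=(d['th']-D[i-1]['th'])/(d['t']-D[i-1]['t']) if i else 0
D=[d for d in D if d['d'] and d['t']>9]
g=lambda k:np.array([d[k] for d in D])
th,ft,fr,my,dd,r,w=[g(k) for k in('th','ft','fr','my','d','r','w')]
fx=-(ft*np.cos(th)+fr*np.sin(th)); fz=-(-ft*np.sin(th)+fr*np.cos(th))
A=np.c_[-fx,dd,fz,np.ones_like(fx)]
c,res,_,_=np.linalg.lstsq(A,my,rcond=None); print("L,m,lx,c",c,"rms",np.std(my-A@c))
L=c[0]
tau=ft*r/1000; 
for name,t in (("m const",tau-dd*c[1]),("m free",tau-c[1]*dd)):
    y=t-dd*.38-.5*w
    B=np.c_[np.cos(th),np.sin(th)]; q=np.linalg.lstsq(B,y,rcond=None)[0]
    print(name,"A",np.hypot(*q),"thp",np.arctan2(q[1],q[0]),"rms",np.std(y-B@q))
    break
y=tau-dd*.38-.5*w
B=np.c_[np.cos(th),np.sin(th),dd]; q,_,_,_=np.linalg.lstsq(B,y,rcond=None)
cov=np.linalg.inv(B.T@B)*np.var(y-B@q)
print("free pad: A",np.hypot(*q[:2]),"thp",np.arctan2(q[1],q[0]),"m",q[2],"rms",np.std(y-B@q),np.sqrt(np.diag(cov)))
for a,b,e in zip(th,y-dd*q[2],dd): print(round(a,2),e,round(b,3))
E
python3 fit.py
```

```text
L,m,lx,c [ 0.15281394  0.20206248  0.00316717 -0.05988076] rms 0.11248422934697117
m const A 0.6374925142403811 thp 0.3173470501888623 rms 0.06415359937735986
free pad: A 0.6345812732173268 thp 0.3154464626178143 m 0.2044058084207206 rms 0.06412070621689997 [0.03370539 0.03904866 0.01555005]
-0.52 -1 0.307
-0.63 -1 0.276
-0.71 -1 0.338
-0.79 -1 0.247
-0.86 -1 0.261
-0.94 -1 0.257
-1.02 -1 0.239
-1.09 -1 0.195
-1.07 1 0.089
-1.02 1 0.075
-0.93 1 0.198
-0.82 1 0.238
-0.75 1 0.354
-0.68 1 0.333
-0.6 1 0.321
-0.52 1 0.357
-0.44 1 0.566
-0.35 1 0.577
-0.26 1 0.509
-0.18 1 0.652
-0.09 1 0.599
-0.0 1 0.587
```

```bash
R(){ python3 -c "from h import *; rec($1)"; }
python3 -m crank '[[[1.8,0,-0.4],0,14],[[3.6,0,-0.7],0,14],[[5.4,0,-0.6],0,14],[[7.2,0,-0.4],0,14]]' >/dev/null; R 1
python3 -m crank '[[[1.8,0,0.3],0,14],[[3.6,0,0.5],0,14],[[5.3,0,0.9],0,14],[[7.1,0,1.2],0,14]]' >/dev/null; R 1
python3 -m crank '[[[1.8,0,0.4],0,14],[[3.5,0,0.8],0,14],[[5.2,0,1.3],0,14],[[7,0,1.8],0,14]]' >/dev/null; R 1
python3 -m crank '[[[1.7,0,0.5],0,14],[[3.4,0,1.1],0,14],[[5.1,0,1.7],0,14],[[6.8,0,2.3],0,14]]' >/dev/null; R 1
python3 -m crank '[[[1.7,0,0.7],0,14],[[3.3,0,1.4],0,14],[[5,0,2.1],0,14],[[6.6,0,2.9],0,14]]' >/dev/null; R 1
python3 -m crank '[[[1.6,0,0.8],0,14],[[3.2,0,1.6],0,14],[[4.8,0,2.5],0,14],[[6.4,0,3.4],0,14]]' >/dev/null; R 1
python3 -c "
from h import *
for t in np.arange(.5,1.,.08): print(round(t,3),[[float(a),0,float(c)] for a,b,c in arc(t,t+.08,4,r=90)])"
```

```text
{'t': 18.3, 'd': 1, 'th': 0.079, 'r': 90.645, 'ft': 13.87, 'fr': -8.619, 'my': 2.295, 'op': 19.629}
{'t': 18.7, 'd': 1, 'th': 0.164, 'r': 91.059, 'ft': 16.058, 'fr': -10.999, 'my': 2.473, 'op': 19.709}
{'t': 19.1, 'd': 1, 'th': 0.25, 'r': 91.553, 'ft': 14.502, 'fr': -7.868, 'my': 2.135, 'op': 19.271}
{'t': 19.5, 'd': 1, 'th': 0.336, 'r': 92.179, 'ft': 13.554, 'fr': -7.877, 'my': 1.718, 'op': 18.987}
{'t': 19.9, 'd': 1, 'th': 0.431, 'r': 94.032, 'ft': 12.427, 'fr': -9.372, 'my': 1.115, 'op': 17.626}
{'t': 20.3, 'd': 1, 'th': 0.519, 'r': 95.662, 'ft': 10.737, 'fr': -10.094, 'my': 0.75, 'op': 14.782}
0.5 [[1.6, 0, 0.9], [3.1, 0, 1.8], [4.7, 0, 2.7], [6.2, 0, 3.7]]
0.58 [[1.5, 0, 1.0], [3.0, 0, 2.0], [4.4, 0, 3.1], [5.9, 0, 4.2]]
0.66 [[1.4, 0, 1.1], [2.8, 0, 2.3], [4.2, 0, 3.4], [5.5, 0, 4.6]]
0.74 [[1.3, 0, 1.2], [2.6, 0, 2.5], [3.9, 0, 3.8], [5.1, 0, 5.1]]
0.82 [[1.2, 0, 1.3], [2.4, 0, 2.7], [3.6, 0, 4.1], [4.7, 0, 5.5]]
0.9 [[1.1, 0, 1.4], [2.2, 0, 2.9], [3.2, 0, 4.3], [4.2, 0, 5.8]]
0.98 [[1.0, 0, 1.5], [1.9, 0, 3.0], [2.9, 0, 4.6], [3.8, 0, 6.1]]
```

The opening fell to 14.8 mm, so the pads are sliding off the rounded grip. I'll look before going on.

Run:
```python
from cell import r,read_camera
from h import *
s=r.read_state(); print(s["t"],tool(s)[:2],s["opening"]*85.4)
c=read_camera("wrist"); cv2.imwrite("pics/w5.png",c["frame"][:,:,::-1]);print(gripang(c))
np.savez("pics/w5.npz",**c)
```

```text
20.3 (array([  47.46339598, -182.94089042,  224.05734448]), np.float64(-0.07475045278733221)) 14.781696012242072
(np.int64(1652), np.float64(0.3037862824536741), np.float64(0.29464502529777936), np.float64(67.51228930255003), np.float64(115.70845267181649), array([-191.3118595, -176.6211234]))
```

View pics/w5.png

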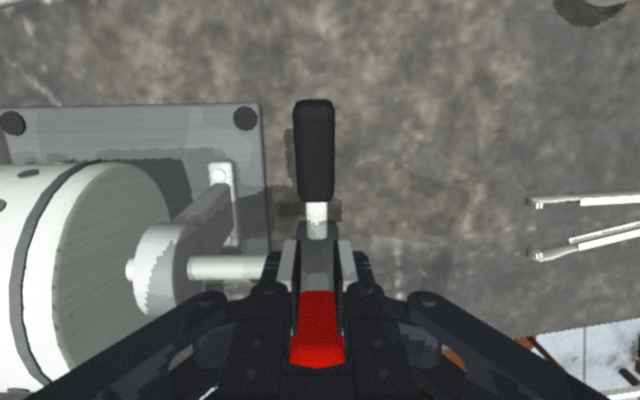

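The wrist view shows the pads past the red grip, which now trails behind them at (318,330). Black grip 1 is clear at (315,150). I'll get the spit angle from the direction of that grip.

```bash
cat >> h.py <<'E'
def axang(c,u0,u1,v0,v1):
    u,v=np.meshgrid(np.arange(u0,u1),np.arange(v0,v1)); u=u.ravel().astype(float);v=v.ravel().astype(float)
    z=c["range_z"][v.astype(int),u.astype(int)].astype(float); P=pts(c,u,v,z)
    d=(P[:,:2]-O)*1000; x=d@X; y=d@Y; zz=P[:,2]*1000-160
    k=(z>0)&(abs(y+185)<14)&(np.hypot(x,zz)>50)&(np.hypot(x,zz)<118)
    x,zz=x[k],zz[k]; vx,vz,px,pz=cv2.fitLine(np.c_[x,zz].astype(np.float32),cv2.DIST_HUBER,0,.01,.01).ravel()
    if vx*px+vz*pz<0: vx,vz=-vx,-vz
    return k.sum(),np.arctan2(vx,vz),abs(px*vz-pz*vx),np.hypot(x,zz).min(),np.hypot(x,zz).max()
E
python3 - <<'E'
from h import *
c=load("w5"); q=axang(c,300,330,108,195); print(q, "spit",q[1]-np.pi/3)
E
```

```text
(np.int64(2466), np.float32(1.2137662), np.float32(4.703121), np.float64(70.75567036136871), np.float64(117.99068894062657)) spit 0.16656864
```

Run:
```python
from h import *
c=load("w5")
for (u,v) in [(315,110),(315,130),(315,150),(315,170),(315,190),(318,300),(318,320),(318,340),(318,355)]:
    P=pts(c,np.array(float(u)),np.array(float(v))); s=st(P); x,z=s[0],s[2]-160
    print(u,v,s.round(1),"r",round(np.hypot(x,z),1),"ang",round(np.arctan2(x,z),3))
```

```text
315 110 [ 110.1 -183.2  205.4] r 119.1 ang 1.18
315 130 [ 100.8 -183.1  201.6] r 109.0 ang 1.179
315 150 [  90.9 -183.   198.7] r 98.8 ang 1.168
315 170 [  80.3 -183.   195.6] r 87.9 ang 1.153
315 190 [  68.6 -182.9  191. ] r 75.3 ang 1.147
318 300 [  29.2 -184.4  231. ] r 76.8 ang 0.391
318 320 [  32.5 -184.4  249.6] r 95.3 ang 0.348
318 340 [  35.2 -184.4  264.4] r 110.1 ang 0.325
318 355 [  31.7 -184.4  267.6] r 112.2 ang 0.287
```

Run:
```python
from h import *
from scipy.optimize import least_squares
for n in ["scene0","top0","w5"]:
    c=load(n); u,v=np.meshgrid(np.arange(640.),np.arange(400.)); u=u.ravel();v=v.ravel()
    z=c["range_z"].ravel().astype(float); P=pts(c,u,v,z); d=(P[:,:2]-O)*1000; x=d@X;y=d@Y;zz=P[:,2]*1000
    for nm,y0,y1,z0,R0 in (("drum",-50,50,185,70),("drumA",-55,-20,185,70),("drumB",20,55,185,70)):
        k=(z>0)&(y>y0)&(y<y1)&(zz>z0)&(zz<240)&(abs(x)<70)
        f=least_squares(lambda p:np.hypot(x[k]-p[0],zz[k]-160-p[1])-R0,[0,0],loss="soft_l1"); print(n,nm,k.sum(),f.x,np.abs(f.fun).mean())
    # axle rod between post and wheel
    k=(z>0)&(y>-165)&(y<-125)&(abs(x)<25)&(zz>150)&(zz<178)
    if k.sum()>5: print(n,"rod",k.sum(),np.median(x[k]),x[k].min(),x[k].max(),zz[k].max())
```

```text
scene0 drum 1009 [ 4.66247996 -0.56474463] 1.5797268709587793
scene0 drumA 344 [ 5.40554944 -0.41261143] 1.628385164150371
scene0 drumB 366 [ 3.55747684 -0.56123886] 1.5438627072081998
scene0 rod 57 2.1004390657603063 -3.8581409881943616 13.078622153157857 170.29222354996654
top0 drum 922 [6.916081   1.72841487] 1.9467374501343306
top0 drumA 319 [7.90284985 1.6011347 ] 1.9467605677105098
top0 drumB 319 [6.14161621 1.84157493] 1.8479978818114164
top0 rod 45 5.9526857006577005 1.0086699620850774 16.0710812089529 173.167675903215
w5 drum 7403 [6.13985463 0.36810521] 0.7398167971456682
w5 drumA 9317 [6.16037611 0.24096547] 0.6953869611176235
w5 drumB 0 [0. 0.] nan
w5 rod 921 11.945700629268929 1.8323050960340503 16.675653630118475 169.28156426204845<stdin>:8: RuntimeWarning: Mean of empty slice.
  ret = ret.dtype.type(ret / rcount)
```

The drum fit puts the axle about 6 mm further in +x than the plate estimate, and about 8 mm at the wheel. That also explains the knob reading (+4 mm) and the pads drifting off. I'll correct the frame and refit.

```bash
sed -i 's/^O=.*/a=np.deg2rad(-11.4)-.0135; O=np.array([.547,.050])+.0055*np.array([np.cos(a),np.sin(a)])/; s/^X=/X=/' h.py; sed -n 18,24p h.py
cat > fit2.py <<'E'
from h import *
import sys
D=[json.loads(l) for l in open("log.txt")]
for d in D:
    if d['t']<20.5:
        th=d['th'];fx=-(d['ft']*np.cos(th)+d['fr']*np.sin(th)); fz=-(-d['ft']*np.sin(th)+d['fr']*np.cos(th))
        x=d['r']*np.sin(th)-8; z=d['r']*np.cos(th); t=np.arctan2(x,z); d['th']=t; d['r']=np.hypot(x,z)
        d['ft']=-(fx*np.cos(t)-fz*np.sin(t)); d['fr']=-(fx*np.sin(t)+fz*np.cos(t))
for i,d in enumerate(D): d['w']=(d['th']-D[i-1]['th'])/(d['t']-D[i-1]['t']) if i else 0
D=[d for d in D if d['d'] and d['t']>9 and d['op']>19.2]
g=lambda k:np.array([d[k] for d in D])
th,ft,fr,my,dd,r,w=[g(k) for k in('th','ft','fr','my','d','r','w')]
fx=-(ft*np.cos(th)+fr*np.sin(th))
tau=ft*r/1000
y=tau-dd*.38-.5*w
B=np.c_[np.cos(th),np.sin(th),dd]; q=np.linalg.lstsq(B,y,rcond=None)[0]
print("A",np.hypot(*q[:2]),"thp",np.arctan2(q[1],q[0]),"m",q[2],"rms",np.std(y-B@q))
from scipy.optimize import least_squares
for A in (.4,.445,.49):
    f=least_squares(lambda p:A*np.cos(th-p[0])+p[1]*dd-y,[0.2,.2]); print(A,f.x,np.std(f.fun))
print(np.c_[th,dd,r,fr,ft,y-dd*q[2]].round(3))
E
python3 fit2.py
python3 - <<'E'
from h import *
q=axang(load("w5"),300,330,108,195);print(q,q[1]-np.pi/3)
E
```

```text
from scipy.spatial.transform import Rotation as R
def tool(s): # stand coords of tcp, tool axes, yaw of tool x rel. stand
    M=R.from_quat(s["orientation"]).as_matrix()
    return st(s["tool_pos"]), np.rad2deg(np.arctan2(M[1,0],M[0,0])-a), M
def delta(s,target):# stand mm target of TCP -> tool mm
    p=O+X*target[0]/1000+Y*target[1]/1000; d=np.array([*p,target[2]/1000])-s["tool_pos"]
    return R.from_quat(s["orientation"]).as_matrix().T@d*1000
A 0.5132016340400773 thp 0.11165520932466551 m 0.23530708899466074 rms 0.0565956334790748
0.4 [-0.08180849  0.26922982] 0.0712253977507474
0.445 [0.00380215 0.25493997] 0.062187079789009544
0.49 [0.07780923 0.24175348] 0.05721222248548592
[[-5.9000e-01 -1.0000e+00  9.3851e+01 -2.8490e+00 -4.4220e+00  2.9600e-01]
 [-6.9800e-01 -1.0000e+00  9.3613e+01 -1.3860e+00 -5.1890e+00  2.6500e-01]
 [-7.7700e-01 -1.0000e+00  9.3784e+01  3.3390e+00 -3.7550e+00  3.6200e-01]
 [-8.4700e-01 -1.0000e+00  9.4112e+01  4.9960e+00 -4.5960e+00  2.7100e-01]
 [-9.1700e-01 -1.0000e+00  9.4514e+01  8.1760e+00 -4.2730e+00  2.9800e-01]
 [-9.8800e-01 -1.0000e+00  9.4945e+0
[... 899 characters left out ...]
01 -1.6017e+01  1.2787e+01  4.7700e-01]
 [-3.4700e-01  1.0000e+00  9.2637e+01 -1.2510e+01  1.2326e+01  4.2100e-01]
 [-2.6200e-01  1.0000e+00  9.1878e+01 -1.3747e+01  1.3790e+01  5.4600e-01]
 [-1.7600e-01  1.0000e+00  9.1208e+01 -1.2471e+01  1.3308e+01  4.9000e-01]
 [-9.0000e-02  1.0000e+00  9.0648e+01 -1.2356e+01  1.3140e+01  4.6900e-01]
 [-1.0000e-02  1.0000e+00  9.0369e+01 -9.8090e+00  1.3055e+01  4.6400e-01]
 [ 7.7000e-02  1.0000e+00  9.0097e+01 -1.2363e+01  1.5032e+01  6.3100e-01]
 [ 1.6400e-01  1.0000e+00  8.9907e+01 -9.0890e+00  1.3770e+01  5.1400e-01]]
(np.int64(2596), np.float32(1.2208797), np.float32(6.383175), np.float64(67.86823534051263), np.float64(117.07342073446459)) 0.1736821
```

```bash
python3 -m crank '[[[0,0,0],0,40],[[0,0,0],0,40],[[0,0,-30],0,40],[[-45,0,-55],0,40],[[-45,0,-55],0,40],[[-45,0,-55],0,40]]' >/dev/null
python3 - <<'E'
from cell import r,read_camera
from h import *
c=read_camera("wrist"); cv2.imwrite("pics/w6.png",c["frame"][:,:,::-1]); np.savez("pics/w6.npz",**c)
s=r.read_state(); print(s["t"],tool(s)[:2],s["opening"]*85.4)
E
```

```text
21.0 (array([  -4.36225566, -184.80267543,  270.94098159]), np.float64(0.7279479720528023)) 40.23191112930637
```

View pics/w6.png

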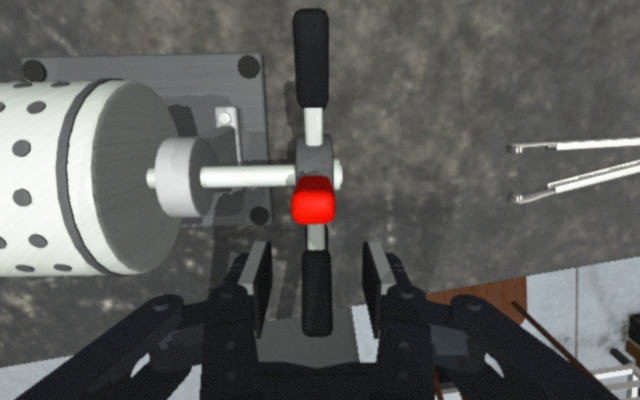

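The wrist view shows all three upper grips: red end-on at (315,203), grip 1 at (312,60) and grip 5 at (317,290). The fingers are clear.

Run:
```python
from cell import r,read_camera
from h import *
c=load("w6")
a1=axang(c,302,322,20,98); a5=axang(c,308,328,258,328); print("g1",a1,a1[1]-np.pi/3,"g5",a5,a5[1]+np.pi/3)
c=read_camera("wrist");a1=axang(c,302,322,20,98); a5=axang(c,308,328,258,328); print("g1",a1[1]-np.pi/3,"g5",a5[1]+np.pi/3)
for v in (180,190,200,205,215,220):
    s=st(pts(c,np.array(315.),np.array(float(v)))); print(v,s.round(1))
s=r.read_state(); print(s["t"],tool(s)[0])
for th in (0.1,0.05,0): print(th,delta(s,[90*np.sin(th),-184.5,141+90*np.cos(th)]).round(1))
```

```text
g1 (np.int64(1549), np.float32(1.1489276), np.float32(5.3149185), np.float64(69.9468908929193), np.float64(114.33135767796425)) 0.10172999 g5 (np.int64(1396), np.float32(-0.9419109), np.float32(11.360405), np.float64(59.19464574070732), np.float64(102.21901840036823)) 0.10528666
g1 0.098147154 g5 0.1017167
180 [  21.6 -184.5  236.8]
190 [  23.9 -184.6  263.1]
200 [  21.8 -184.7  270.8]
205 [  19.7 -184.7  271.4]
215 [  15.1 -184.8  271.1]
220 [  12.5 -184.8  270.4]
21.05 [  -4.50114849 -184.76775424  270.18384729]
0.1 [13.5 -0.1 39.6]
0.05 [ 9.  -0.1 39.3]
0 [ 4.5 -0.2 39.2]
```

Run:
```python
from cell import r,read_camera
from h import *
from scipy.optimize import least_squares
c=read_camera("wrist");a1=axang(c,302,322,20,98); a5=axang(c,308,328,258,328); print("g1",a1[1]-np.pi/3,a1[2],"g5",a5[1]+np.pi/3,a5[2])
for v in (180,190,200,205,215,220):
    s=st(pts(c,np.array(315.),np.array(float(v)))); print(v,s.round(1))
s=r.read_state(); print(s["t"],tool(s)[0],tool(s)[1])
u,v=np.meshgrid(np.arange(640.),np.arange(400.)); u=u.ravel();v=v.ravel()
z=c["range_z"].ravel().astype(float); P=pts(c,u,v,z); d=(P[:,:2]-O)*1000; x=d@X;y=d@Y;zz=P[:,2]*1000
for y0,y1 in((-60,-45),(-45,-30),(-30,-15),(-15,0)):
    k=(z>0)&(y>y0)&(y<y1)&(zz>185)&(zz<240)&(abs(x)<70)
    f=least_squares(lambda p:np.hypot(x[k]-p[0],zz[k]-160-p[1])-70,[0,0],loss="soft_l1"); print("drum",y0,k.sum(),f.x,np.abs(f.fun).mean())
for y0,y1 in((-170,-155),(-155,-140),(-140,-125)):
    k=(z>0)&(y>y0)&(y<y1)&(abs(x)<25)&(zz>155)&(zz<178); t=zz[k]>np.percentile(zz[k],60)
    print("rod",y0,k.sum(),np.median(x[k][t]),x[k].min(),x[k].max(),zz[k].max())
k=(z>0)&(y>-192)&(y<-178)&(zz>262)&(zz<280); print("redtip",np.percentile(x[k],[2,50,98]),zz[k].max())
```

```text
g1 0.088985205 5.1279716 g5 0.093461275 11.366329
180 [  20.9 -184.4  233.8]
190 [  23.2 -184.6  260.3]
200 [  21.7 -184.6  270.3]
205 [  19.7 -184.7  271. ]
215 [  15.4 -184.7  271.5]
220 [  13.3 -184.7  272.1]
21.1 [  -4.59940893 -184.7356062   269.69464612] 0.7411761963641145
drum -60 5970 [1.12587008 0.00502902] 0.919233937682065
drum -45 4519 [ 1.29567151 -0.07750685] 0.5836540261637425
drum -30 4996 [ 0.6303592 -0.0339032] 0.5449393236664201
drum -15 2678 [ 0.08511844 -0.22141907] 0.4201925832157124
rod -170 433 5.924814327781591 -2.738553309820683 13.462852564300649 169.57767428982098
rod -155 444 5.1177764308750495 -2.400108615175571 13.233803162309407 169.58175680354793
rod -140 437 4.527614221216788 -3.8261992273283316 12.447056366973726 169.32451790380946
redtip [ 9.36727153 18.06296168 23.79070806] 273.54101721259883
```

```bash
sed -i 's/-.0135;/-.0475;/; s/\.0055\*/.0058*/' h.py
python3 - <<'E'
from cell import r,read_camera
from h import *
s=r.read_state(); print(tool(s)[:2],delta(s,[2,-184.5,231]).round(1))
E
```

```text
(array([   1.37987112, -184.5982251 ,  269.69464612]), np.float64(2.6892326998089118)) [ 0.7 -0.1 38.7]
```

```bash
python3 -m crank '[[[2,0,20],0.047,40],[[2,0,38],0.047,40],[[2,0,38],0.047,20],[[2,0,38],0.047,12],[[2,0,38],0.047,12],[[2,0,38],0.047,12]]' 25 >/dev/null
python3 - <<'E'
from cell import r,read_camera
from h import *
rec(0); s=r.read_state(); print(tool(s)[:2])
c=read_camera("wrist"); cv2.imwrite("pics/w7.png",c["frame"][:,:,::-1]); np.savez("pics/w7.npz",**c)
E
```

```text
{'t': 21.7, 'd': 0, 'th': 0.013, 'r': 88.488, 'ft': 0.218, 'fr': 11.729, 'my': 0.047, 'op': 19.459}
(array([   1.16780246, -182.78244855,  229.48031256]), np.float64(0.04758146195423159))
```

View pics/w7.png

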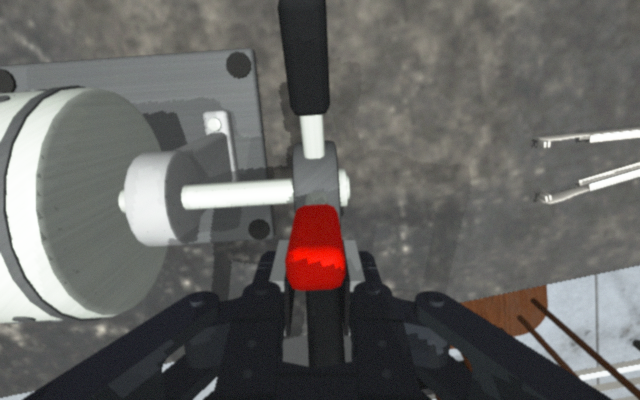

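The wrist view shows the red grip centred between the pads at (317,250), opening 19.5 mm. Next is an arc in the negative direction, about the corrected centre.

Run:
```python
from h import *
c=load("w7");q=axang(c,292,318,20,100);print(q,q[1]-np.pi/3)
print(arc(.013,-.15,4,[3.4,90.7],r=89))
for t in np.arange(-.15,-1.0,-.2): print(round(t,3),[[float(a),0,float(c)] for a,b,c in arc(t,t-.2,5,r=89)])
```

```text
(np.int64(2076), np.float32(1.0885334), np.float32(2.1996613), np.float64(76.95498187614311), np.float64(113.80252148401361)) 0.04133582
[[np.float64(-5.9), 0, np.float64(1.7)], [np.float64(-9.5), 0, np.float64(1.9)], [np.float64(-13.1), 0, np.float64(2.2)], [np.float64(-16.7), 0, np.float64(2.7)]]
-0.15 [[-3.5, 0, 0.6], [-7.0, 0, 1.3], [-10.4, 0, 2.2], [-13.9, 0, 3.2], [-17.2, 0, 4.4]]
-0.35 [[-3.3, 0, 1.3], [-6.6, 0, 2.7], [-9.8, 0, 4.3], [-12.9, 0, 5.9], [-16.0, 0, 7.7]]
-0.55 [[-3.0, 0, 1.9], [-5.9, 0, 4.0], [-8.7, 0, 6.1], [-11.5, 0, 8.4], [-14.1, 0, 10.8]]
-0.75 [[-2.6, 0, 2.5], [-5.0, 0, 5.1], [-7.4, 0, 7.7], [-9.6, 0, 10.5], [-11.7, 0, 13.4]]
-0.95 [[-2.0, 0, 2.9], [-3.9, 0, 6.0], [-5.7, 0, 9.0], [-7.3, 0, 12.2], [-8.8, 0, 15.4]]
```

```bash
R(){ python3 -c "from h import *; rec($1)"; }
python3 -m crank '[[[-5.9,0,1.7],0,12],[[-9.5,0,1.9],0,12],[[-13.1,0,2.2],0,12],[[-16.7,0,2.7],0,12]]' >/dev/null; R -1
python3 -m crank '[[[-3.5,0,0.6],0,12],[[-7,0,1.3],0,12],[[-10.4,0,2.2],0,12],[[-13.9,0,3.2],0,12],[[-17.2,0,4.4],0,12]]' >/dev/null; R -1
python3 -m crank '[[[-3.3,0,1.3],0,12],[[-6.6,0,2.7],0,12],[[-9.8,0,4.3],0,12],[[-12.9,0,5.9],0,12],[[-16,0,7.7],0,12]]' >/dev/null; R -1
python3 -m crank '[[[-3,0,1.9],0,12],[[-5.9,0,4],0,12],[[-8.7,0,6.1],0,12],[[-11.5,0,8.4],0,12],[[-14.1,0,10.8],0,12]]' >/dev/null; R -1
python3 -m crank '[[[-2.6,0,2.5],0,12],[[-5,0,5.1],0,12],[[-7.4,0,7.7],0,12],[[-9.6,0,10.5],0,12],[[-11.7,0,13.4],0,12]]' >/dev/null; R -1
python3 -m crank '[[[-2,0,2.9],0,12],[[-3.9,0,6],0,12],[[-3.9,0,6],0,12],[[-3.9,0,6],0,12],[[-3.9,0,6],0,12]]' >/dev/null; R 0
```

```text
{'t': 22.15, 'd': -1, 'th': -0.141, 'r': 88.514, 'ft': -4.584, 'fr': 9.786, 'my': -0.906, 'op': 19.223}
{'t': 22.65, 'd': -1, 'th': -0.34, 'r': 88.727, 'ft': -1.374, 'fr': 10.835, 'my': -0.697, 'op': 18.064}
{'t': 23.15, 'd': -1, 'th': -0.524, 'r': 89.212, 'ft': -1.461, 'fr': 6.967, 'my': -0.719, 'op': 17.413}
{'t': 23.65, 'd': -1, 'th': -0.707, 'r': 89.83, 'ft': -3.027, 'fr': -0.041, 'my': -0.291, 'op': 17.116}
{'t': 24.15, 'd': -1, 'th': -0.903, 'r': 90.695, 'ft': -4.674, 'fr': -11.119, 'my': 0.714, 'op': 16.582}
{'t': 24.65, 'd': 0, 'th': -1.003, 'r': 91.571, 'ft': -3.372, 'fr': -13.306, 'my': 1.152, 'op': 16.781}
```

Run:
```python
from cell import r,read_camera
from h import *
c=read_camera("wrist"); cv2.imwrite("pics/w8.png",c["frame"][:,:,::-1]); np.savez("pics/w8.npz",**c)
c=read_camera("top"); cv2.imwrite("pics/t8.png",cv2.resize(c["frame"][150:260,220:380,::-1],None,fx=5,fy=5))
```

```text
(no output)
```

View pics/w8.png

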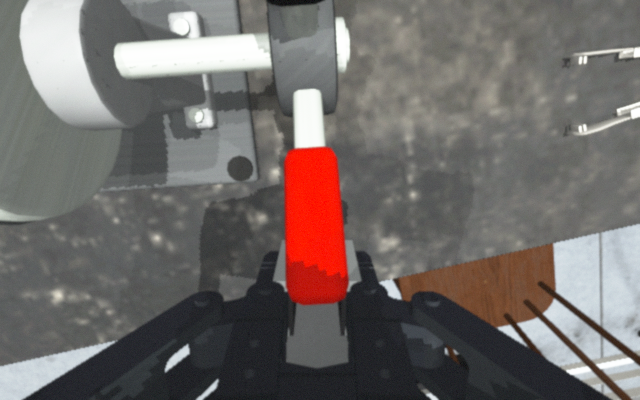

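Run:
```python
from cell import r,read_camera
from h import *
c=load("w8");q=axang(c,296,330,160,255);print(q)
for v in (155,170,200,230,255,265,290):
    s=st(pts(c,np.array(314.),np.array(float(v)))); print(v,s.round(1),round(np.arctan2(s[0],s[2]-160),3))
s=r.read_state(); print(s["t"],tool(s)[0],delta(s,[20,-184.5,271]).round(1))
```

```text
(np.int64(3216), np.float32(-0.81583875), np.float32(15.925404), np.float64(56.09857498471048), np.float64(91.81933876732462))
155 [ -27.9 -188.   208.8] -0.519
170 [ -32.4 -188.   212.7] -0.552
200 [ -40.9 -187.9  220.5] -0.595
230 [ -48.8 -187.9  227.5] -0.626
255 [ -54.2 -187.9  234.4] -0.63
265 [ -56.8 -187.9  236. ] -0.641
290 [ -63.2 -187.9  239.8] -0.67
24.75 [ -77.20097712 -188.09885676  190.25153901] [ 97.   -2.9 -81.1]
```

```bash
python3 -m crank '[[[0,0,0],0,40],[[0,0,0],0,40],[[0,0,-40],0,40],[[40,-2,-81],0,40],[[80,-3,-85],0,40],[[90,-3,-85],0,40],[[90,-3,-85],0,40],[[90,-3,-85],0,40]]' 40
python3 - <<'E'
from cell import r,read_camera
from h import *
c=read_camera("wrist"); cv2.imwrite("pics/w9.png",c["frame"][:,:,::-1]); np.savez("pics/w9.npz",**c)
s=r.read_state(); print(s["t"],tool(s)[:2],s["opening"]*85.4)
E
```

```text
t: 25.55
tool_pos: [0.5202, -0.13, 0.2711]
orientation: [0.992, -0.123, -0.002, -0.0]
ft_force: [-0.1, 0.6, -1.3]
opening: 0.47
25.6 (array([  11.78803652, -181.13055252,  271.06629009]), np.float64(0.027465922574872223)) 40.1646292408543
```

View pics/w9.png

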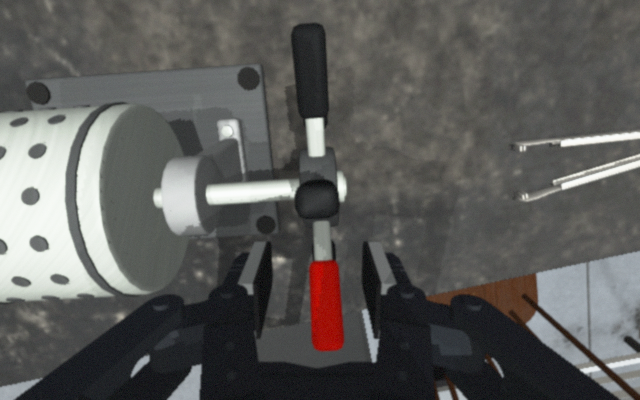

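The wrist view shows black grip 1 end-on at (317,198), grip 2 at (310,70) and red at (325,305).

Run:
```python
from cell import r,read_camera
from h import *
c=load("w9"); a2=axang(c,300,320,32,112); a0=axang(c,316,338,268,342)
print("g2",a2,a2[1]-2*np.pi/3,"g0",a0)
z=c["range_z"]; v,u=np.mgrid[180:222,295:340]; P=pts(c,u.ravel().astype(float),v.ravel().astype(float),z[180:222,295:340].ravel().astype(float))
S=np.array([st(p) for p in P]); k=S[:,2]>262; print("tip",np.percentile(S[k],[3,50,97],axis=0).round(1),k.sum())
```

```text
g2 (np.int64(1507), np.float32(1.2749004), np.float32(4.4690285), np.float64(73.4660095489952), np.float64(117.9577634330738)) -0.8194947 g0 (np.int64(1622), np.float32(-0.8172139), np.float32(15.971901), np.float64(55.97182578293039), np.float64(99.94636503291501))
tip [[  29.6 -190.6  263.6]
 [  37.5 -182.2  268.2]
 [  43.6 -173.4  270.3]] 1443
```

Run:
```python
from cell import r,read_camera
from h import *
from scipy.optimize import least_squares
def chk(c):
    u,v=np.meshgrid(np.arange(640.),np.arange(400.)); u=u.ravel();v=v.ravel()
    z=c["range_z"].ravel().astype(float); P=pts(c,u,v,z); d=(P[:,:2]-O)*1000; x=d@X;y=d@Y;zz=P[:,2]*1000
    for y0,y1 in((-60,-40),(-40,-20)):
        k=(z>0)&(y>y0)&(y<y1)&(zz>185)&(zz<240)&(abs(x)<70)
        f=least_squares(lambda p:np.hypot(x[k]-p[0],zz[k]-160-p[1])-70,[0,0],loss="soft_l1"); print("drum",y0,k.sum(),f.x,np.abs(f.fun).mean())
    for y0,y1 in((-170,-150),(-150,-125)):
        k=(z>0)&(y>y0)&(y<y1)&(abs(x)<25)&(zz>155)&(zz<178); t=zz[k]>np.percentile(zz[k],60)
        print("rod",y0,k.sum(),np.median(x[k][t]),x[k].min(),x[k].max(),zz[k].max())
for n in("w6","w9","w5","top0","scene0"): print(n); chk(load(n))
c=read_camera("wrist"); np.savez("pics/w10.npz",**c); print("now");chk(c); s=r.read_state();print(s["t"],tool(s)[:2])
for n in("w6","w9","w10"):
    c=load(n); W=c["world_from_camera"]; print(n,st(W[:3,3]).round(1),np.rad2deg(R.from_matrix(W[:3,:3]).as_rotvec()).round(2))
```

```text
w6
drum -60 8312 [ 1.83434628 -0.09932149] 2.6911406312915553
drum -40 6495 [ 1.56854104 -0.08838948] 0.5218888456610163
rod -170 559 10.473981712394362 2.681583550425654 18.85955977617582 169.5109530983899
rod -150 732 9.113294466157548 0.29936028999472386 17.460211821588686 169.51408252255675
w9
drum -60 7864 [ 1.8539026 -0.0714734] 2.6669724648994415
drum -40 6149 [ 1.62224418 -0.09591113] 0.5272258076417586
rod -170 486 10.820417544728622 1.9340971814527261 18.560663585735135 169.3668227964293
rod -150 714 9.39090882529252 0.7595121024944097 17.399343152449234 169.9124792934215
w5
drum -60 11017 [1.51373579 0.13429244] 3.0800413644780416
drum -40 3696 [ 1.70116859 -0.12897445] 0.48589927131844096
rod -170 1 nan 17.727840111762227 17.727840111762227 159.17201481988667
rod -150 894 9.469717244728594 2.6335926750589045 17.764904176333904 169.28156426204845
top0
drum -60 191 [3.99379012 1.14248078] 2.3532662594365332
drum -40 184 [3.1079644  1.67475935] 1.9871224986397633
rod -170 22 10.518267892859232 3.811411395310278 19.780855352776097 174.60674452844205
rod -150 30 8.078456930582
[... 234 characters left out ...]
52394045244992 177.733575226939
rod -150 33 4.447866130629587 -1.0871366902186195 11.341381183674006 170.29222354996654
now
drum -60 7922 [ 1.80274585 -0.08445945] 2.77821910590245
drum -40 6159 [ 1.63352194 -0.08747622] 0.5294274194345807
rod -170 484 10.7943542301939 2.6729222228046168 18.865353418273603 169.29621128643913
rod -150 712 9.293443098133306 0.7539648639384873 17.486086256922977 169.95186807186397
25.65 (array([  11.79443545, -181.20385948,  271.2466364 ]), np.float64(0.02202926280471065))
w6 [  74.  -182.3  414.9] [ -12.1    14.82 -100.69]
w9 [  85.6 -182.3  413.4] [ -12.09   15.62 -103.24]
w10 [  85.2 -182.3  413.4] [ -12.09   15.62 -103.25]
  return _methods._mean(a, axis=axis, dtype=dtype,
  ret = ret.dtype.type(ret / rcount)
```

I had the yaw correction's sign wrong: in this frame the rod still drifts in x along the axle. The axle's yaw is about -10.1°. I'll fix the frame and check it against the drum and rod.

```bash
sed -i 's/-.0475;/+.0225;/; s/\.0058\*/.0055*/' h.py; python3 - <<'E' 2>/dev/null
from cell import r,read_camera
from h import *
from scipy.optimize import least_squares
c=load("w10")
u,v=np.meshgrid(np.arange(640.),np.arange(400.)); u=u.ravel();v=v.ravel()
z=c["range_z"].ravel().astype(float); P=pts(c,u,v,z); d=(P[:,:2]-O)*1000; x=d@X;y=d@Y;zz=P[:,2]*1000
for y0,y1 in((-60,-40),(-40,-20)):
    k=(z>0)&(y>y0)&(y<y1)&(zz>185)&(zz<240)&(abs(x)<70)
    f=least_squares(lambda p:np.hypot(x[k]-p[0],zz[k]-160-p[1])-70,[0,0],loss="soft_l1"); print("drum",y0,f.x)
for y0,y1 in((-170,-150),(-150,-125)):
    k=(z>0)&(y>y0)&(y<y1)&(abs(x)<25)&(zz>155)&(zz<178); t=zz[k]>np.percentile(zz[k],60); print("rod",y0,np.median(x[k][t]))
a2=axang(c,300,320,32,112); a0=axang(c,316,338,268,342); print("g2",a2[1]-2*np.pi/3,a2[2],"g0",a0[1],a0[2])
z=c["range_z"]; v,u=np.mgrid[180:222,295:340]; P=pts(c,u.ravel().astype(float),v.ravel().astype(float),z[180:222,295:340].ravel().astype(float))
S=np.array([st(p) for p in P]); k=S[:,2]>262; print("tip",np.percentile(S[k],[3,50,97],axis=0).round(1))
s=r.read_state(); print(tool(s)[:2]); t=.227; print(delta(s,[90*np.sin(t),-185,141+90*np.cos(t)]).round(1))
E
```

```text
drum -60 [-0.2176679   0.10328726]
drum -40 [-0.17709463 -0.09472992]
rod -170 0.0003810189234085687
rod -150 -0.004186601522601094
g2 -0.8220166 7.837759 g0 -0.81548893 7.116184
tip [[  17.2 -193.3  263.6]
 [  24.9 -184.6  268.3]
 [  31.  -175.8  270.3]]
(array([  -0.6225672 , -181.99069619,  271.2466364 ]), np.float64(-3.9886753031110507))
[21.2  1.6 42.5]
```

Everything agrees now: drum and rod sit at 0, the face offsets are about 8 mm, and grip 1's tip is at x=24.9 against 25 expected. I'll refit the earlier forces with the correct axle.

```bash
sed -i "s/    if d\['t'\]<20.5:/    if d['t']<25:\n        X0=10 if d['t']<20.5 else 12.5/; s/np.sin(th)-8;/np.sin(th)-X0;/; s/d\['op'\]>19.2/d['op']>19.2 and d['t']<19.3/" fit2.py; python3 fit2.py | head -30
```

```text
A 0.4797562615457756 thp 0.04134962678323116 m 0.24325096506373786 rms 0.05525861233248362
0.4 [-0.11048842  0.26771902] 0.06329996780446583
0.445 [-0.01967274  0.25344433] 0.05678767064078601
0.49 [0.05788111 0.24036258] 0.05543699912208353
[[-6.0700e-01 -1.0000e+00  9.4978e+01 -2.7720e+00 -4.4710e+00  2.9300e-01]
 [-7.1400e-01 -1.0000e+00  9.4911e+01 -1.3030e+00 -5.2110e+00  2.6200e-01]
 [-7.9200e-01 -1.0000e+00  9.5196e+01  3.3950e+00 -3.7040e+00  3.6800e-01]
 [-8.6100e-01 -1.0000e+00  9.5620e+01  5.0590e+00 -4.5260e+00  2.7700e-01]
 [-9.2900e-01 -1.0000e+00  9.6109e+01  8.2290e+00 -4.1690e+00  3.0800e-01]
 [-9.9900e-01 -1.0000e+00  9.6621e+01  8.2920e+00 -4.2860e+00  2.9700e-01]
 [-1.0700e+00 -1.0000e+00  9.7245e+01  7.6090e+00 -4.5810e+00  2.6600e-01]
 [-1.1410e+00 -1.0000e+00  9.7833e+01  6.6650e+00 -5.1860e+00  2.0500e-01]
 [-1.1200e+00  1.0000e+00  9.8157e+01  1.4764e+01  8.5900e+00  1.9400e-01]
 [-1.0730e+00  1.0000e+00  9.8630e+01  1.0381e+01  8.6080e+00  1.6700e-01]
 [-9.8600e-01  1.0000e+00  9.9066e+01  4.2300e+00  1.0169e+01  2.7600e-01]
 [-8.9200e-01  1.0000e+00  9.8790
[... 317 characters left out ...]
 1.0495e+01  2.9600e-01]
 [-5.3200e-01  1.0000e+00  9.5381e+01 -1.4290e+01  1.2523e+01  4.7300e-01]
 [-4.5000e-01  1.0000e+00  9.4339e+01 -1.6260e+01  1.2476e+01  4.5200e-01]
 [-3.6700e-01  1.0000e+00  9.3336e+01 -1.2756e+01  1.2071e+01  3.9900e-01]
 [-2.8300e-01  1.0000e+00  9.2416e+01 -1.4033e+01  1.3499e+01  5.2000e-01]
 [-1.9700e-01  1.0000e+00  9.1579e+01 -1.2754e+01  1.3036e+01  4.6300e-01]
 [-1.1200e-01  1.0000e+00  9.0849e+01 -1.2641e+01  1.2866e+01  4.3900e-01]
 [-3.2000e-02  1.0000e+00  9.0411e+01 -1.0096e+01  1.2835e+01  4.3700e-01]
 [ 5.4000e-02  1.0000e+00  8.9967e+01 -1.2693e+01  1.4755e+01  5.9600e-01]
 [ 1.4200e-01  1.0000e+00  8.9603e+01 -9.3900e+00  1.3566e+01  4.8300e-01]]
```

```bash
python3 -m crank '[[[21,1.6,0],-0.07,40],[[21,1.6,22],-0.07,40],[[21,1.6,42],-0.07,40],[[21,1.6,42],-0.07,22],[[21,1.6,42],-0.07,12],[[21,1.6,42],-0.07,12],[[21,1.6,42],-0.07,12]]' 25
python3 - <<'E'
from cell import r,read_camera
from h import *
rec(0); s=r.read_state(); print(tool(s)[:2])
t=np.arctan2(20.6,87.7); print(t)
for t in np.arange(.23,-.8,-.12): print(round(t,3),[[float(a),0,float(c)] for a,b,c in arc(t,t-.12,4,r=90)])
E
```

```text
t: 26.35
tool_pos: [0.5388, -0.135, 0.228]
orientation: [0.996, -0.088, -0.003, -0.002]
ft_force: [-0.7, 5.5, -9.0]
opening: 0.231
{'t': 26.35, 'd': 0, 'th': 0.213, 'r': 88.995, 'ft': -0.266, 'fr': 9.125, 'my': 0.207, 'op': 19.734}
(array([  18.85172466, -183.54568923,  227.97518909]), np.float64(0.030860733604897342))
0.23070930320243602
0.23 [[-2.6, 0, -0.6], [-5.3, 0, -1.1], [-8.0, 0, -1.5], [-10.6, 0, -1.8]]
0.11 [[-2.7, 0, -0.3], [-5.4, 0, -0.4], [-8.1, 0, -0.5], [-10.8, 0, -0.5]]
-0.01 [[-2.7, 0, 0.1], [-5.4, 0, 0.2], [-8.1, 0, 0.4], [-10.8, 0, 0.8]]
-0.13 [[-2.7, 0, 0.4], [-5.3, 0, 0.9], [-8.0, 0, 1.4], [-10.6, 0, 2.0]]
-0.25 [[-2.6, 0, 0.7], [-5.2, 0, 1.5], [-7.7, 0, 2.4], [-10.3, 0, 3.3]]
-0.37 [[-2.5, 0, 1.0], [-5.0, 0, 2.1], [-7.4, 0, 3.3], [-9.8, 0, 4.5]]
-0.49 [[-2.4, 0, 1.3], [-4.7, 0, 2.7], [-7.0, 0, 4.1], [-9.2, 0, 5.6]]
-0.61 [[-2.2, 0, 1.6], [-4.3, 0, 3.2], [-6.4, 0, 4.9], [-8.5, 0, 6.7]]
-0.73 [[-2.0, 0, 1.8], [-3.9, 0, 3.7], [-5.8, 0, 5.7], [-7.6, 0, 7.7]]
```

```bash
R(){ python3 -c "from h import *; rec($1)"; }
python3 -m crank '[[[-2.6,0,0.4],0,12],[[-5.3,0,-0.1],0,12],[[-8,0,-0.5],0,12],[[-10.6,0,-0.8],0,12]]' 30 >/dev/null; R -1
python3 -m crank '[[[-2.7,0,-0.3],0,12],[[-5.4,0,-0.4],0,12],[[-8.1,0,-0.5],0,12],[[-10.8,0,-0.5],0,12]]' >/dev/null; R -1
python3 -m crank '[[[-2.7,0,0.1],0,12],[[-5.4,0,0.2],0,12],[[-8.1,0,0.4],0,12],[[-10.8,0,0.8],0,12]]' >/dev/null; R -1
python3 -m crank '[[[-2.7,0,0.4],0,12],[[-5.3,0,0.9],0,12],[[-8,0,1.4],0,12],[[-10.6,0,2],0,12]]' >/dev/null; R -1
python3 -m crank '[[[-2.6,0,0.7],0,12],[[-5.2,0,1.5],0,12],[[-7.7,0,2.4],0,12],[[-10.3,0,3.3],0,12]]' >/dev/null; R -1
python3 -m crank '[[[-2.5,0,1],0,12],[[-5,0,2.1],0,12],[[-7.4,0,3.3],0,12],[[-9.8,0,4.5],0,12]]' >/dev/null; R -1
```

```text
{'t': 26.75, 'd': -1, 'th': 0.126, 'r': 89.518, 'ft': -4.501, 'fr': 10.504, 'my': -0.933, 'op': 19.384}
{'t': 27.15, 'd': -1, 'th': 0.016, 'r': 90.17, 'ft': -5.455, 'fr': 9.669, 'my': -1.142, 'op': 19.472}
{'t': 27.55, 'd': -1, 'th': -0.09, 'r': 90.791, 'ft': -6.154, 'fr': 7.422, 'my': -1.322, 'op': 19.83}
{'t': 27.95, 'd': -1, 'th': -0.195, 'r': 91.347, 'ft': -6.087, 'fr': 7.523, 'my': -1.414, 'op': 19.637}
{'t': 28.35, 'd': -1, 'th': -0.296, 'r': 91.806, 'ft': -8.437, 'fr': 4.453, 'my': -1.44, 'op': 19.761}
{'t': 28.75, 'd': -1, 'th': -0.398, 'r': 92.084, 'ft': -7.964, 'fr': -0.809, 'my': -1.356, 'op': 19.889}
```

```bash
R(){ python3 -c "from h import *; rec($1)"; }
python3 -m crank '[[[-2.4,0,1.5],0,12],[[-4.7,0,3],0,12],[[-7,0,4.5],0,12],[[-9,0,6.2],0,12]]' >/dev/null; R -1
python3 -m crank '[[[-2.2,0,1.6],0,12],[[-4.3,0,3.2],0,12],[[-6.4,0,4.9],0,12],[[-8.5,0,6.7],0,12]]' >/dev/null; R -1
python3 -m crank '[[[-2,0,1.8],0,12],[[-3.9,0,3.7],0,12],[[-5.8,0,5.7],0,12],[[-7.6,0,7.7],0,12]]' >/dev/null; R -1
python3 - <<'E'
from cell import r,read_camera
from h import *
c=read_camera("wrist"); cv2.imwrite("pics/w11.png",c["frame"][:,:,::-1]); np.savez("pics/w11.npz",**c)
s=r.read_state(); print(s["t"],tool(s)[:2])
for t in np.arange(-.85,-.1,.12): print(round(t,3),[[float(a),0,float(c)] for a,b,c in arc(t,t+.12,4,r=90)])
E
```

```text
{'t': 29.15, 'd': -1, 'th': -0.5, 'r': 92.02, 'ft': -7.849, 'fr': -8.715, 'my': -0.837, 'op': 19.433}
{'t': 29.55, 'd': -1, 'th': -0.611, 'r': 91.682, 'ft': -9.926, 'fr': -11.481, 'my': -0.517, 'op': 19.548}
{'t': 29.95, 'd': -1, 'th': -0.735, 'r': 91.06, 'ft': -10.261, 'fr': -17.069, 'my': 0.031, 'op': 19.73}
30.0 (array([ -61.76079111, -183.35998285,  207.89754858]), np.float64(-0.0022793533322268845))
-0.85 [[1.8, 0, -2.0], [3.7, 0, -3.9], [5.6, 0, -5.8], [7.6, 0, -7.7]]
-0.73 [[2.0, 0, -1.8], [4.1, 0, -3.5], [6.3, 0, -5.1], [8.5, 0, -6.7]]
-0.61 [[2.2, 0, -1.5], [4.5, 0, -3.0], [6.8, 0, -4.3], [9.2, 0, -5.6]]
-0.49 [[2.4, 0, -1.2], [4.8, 0, -2.4], [7.3, 0, -3.5], [9.8, 0, -4.5]]
-0.37 [[2.5, 0, -0.9], [5.1, 0, -1.8], [7.7, 0, -2.6], [10.3, 0, -3.3]]
-0.25 [[2.6, 0, -0.6], [5.3, 0, -1.2], [7.9, 0, -1.6], [10.6, 0, -2.0]]
-0.13 [[2.7, 0, -0.3], [5.4, 0, -0.5], [8.1, 0, -0.7], [10.8, 0, -0.8]]
```

View pics/w11.png

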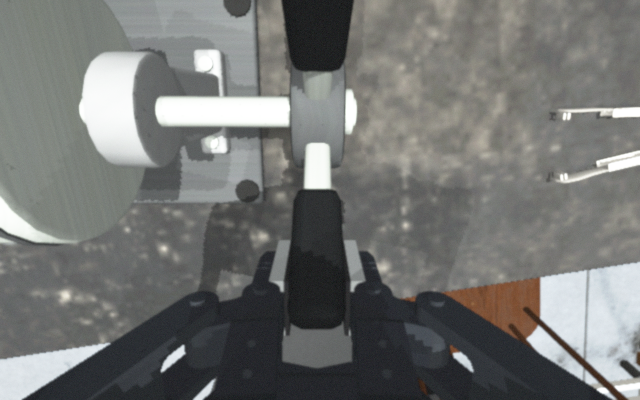

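Grip 1 sits well between the pads at (318,260). Now the reverse stroke, with the inward push relaxed.

```bash
R(){ python3 -c "from h import *; rec($1)"; }
python3 -c "
from h import *
q=axang(load('w11'),300,335,200,285); print('spit',q[1]-np.pi/3,q)"
python3 -m crank '[[[1.2,0,-2.8],0,12],[[3,0,-4.9],0,12],[[4.9,0,-6.8],0,12],[[6.9,0,-8.7],0,12]]' >/dev/null; R 1
python3 -m crank '[[[2,0,-1.8],0,12],[[4.1,0,-3.5],0,12],[[6.3,0,-5.1],0,12],[[8.5,0,-6.7],0,12]]' >/dev/null; R 1
python3 -m crank '[[[2.2,0,-1.5],0,12],[[4.5,0,-3],0,12],[[6.8,0,-4.3],0,12],[[9.2,0,-5.6],0,12]]' >/dev/null; R 1
python3 -m crank '[[[2.4,0,-1.2],0,12],[[4.8,0,-2.4],0,12],[[7.3,0,-3.5],0,12],[[9.8,0,-4.5],0,12]]' >/dev/null; R 1
python3 -m crank '[[[2.5,0,-0.9],0,12],[[5.1,0,-1.8],0,12],[[7.7,0,-2.6],0,12],[[10.3,0,-3.3],0,12]]' >/dev/null; R 1
python3 -m crank '[[[2.6,0,-0.6],0,12],[[5.3,0,-1.2],0,12],[[7.9,0,-1.6],0,12],[[10.6,0,-2],0,12]]' >/dev/null; R 1
python3 -m crank '[[[2.7,0,-0.3],0,12],[[5.4,0,-0.5],0,12],[[8.1,0,-0.7],0,12],[[10.8,0,-0.8],0,12]]' >/dev/null; R 1
python3 -m crank '[[[2.7,0,-0.1],0,12],[[5.4,0,-0.1],0,12],[[8.1,0,0],0,12],[[10.8,0,0.1],0,12]]' >/dev/null; R 1
```

```text
spit -1.6679416 (np.int64(2960), np.float32(-0.62074393), np.float32(6.8582954), np.float64(64.54242754056735), np.float64(101.7603383902742))
{'t': 30.4, 'd': 1, 'th': -0.722, 'r': 91.248, 'ft': 5.778, 'fr': 4.517, 'my': 0.354, 'op': 19.557}
{'t': 30.8, 'd': 1, 'th': -0.651, 'r': 91.134, 'ft': 8.871, 'fr': 3.142, 'my': 1.064, 'op': 19.692}
{'t': 31.2, 'd': 1, 'th': -0.541, 'r': 90.793, 'ft': 10.458, 'fr': 2.416, 'my': 1.367, 'op': 19.35}
{'t': 31.6, 'd': 1, 'th': -0.426, 'r': 90.49, 'ft': 9.772, 'fr': 2.288, 'my': 1.578, 'op': 19.783}
{'t': 32.0, 'd': 1, 'th': -0.309, 'r': 90.16, 'ft': 10.343, 'fr': 1.392, 'my': 1.711, 'op': 19.791}
{'t': 32.4, 'd': 1, 'th': -0.189, 'r': 89.92, 'ft': 10.244, 'fr': 0.808, 'my': 1.985, 'op': 19.819}
{'t': 32.8, 'd': 1, 'th': -0.067, 'r': 89.729, 'ft': 11.949, 'fr': -0.177, 'my': 1.963, 'op': 19.225}
{'t': 33.2, 'd': 1, 'th': 0.053, 'r': 89.748, 'ft': 10.556, 'fr': -0.377, 'my': 2.164, 'op': 19.556}
```

Run:
```python
from h import *
from scipy.optimize import least_squares
D=[json.loads(l) for l in open("log.txt")]; out=[]
for d in D:
    if d['t']<25:
        X0=10 if d['t']<20.5 else 12.5
        th=d['th'];fx=-(d['ft']*np.cos(th)+d['fr']*np.sin(th)); fz=-(-d['ft']*np.sin(th)+d['fr']*np.cos(th))
        x=d['r']*np.sin(th)-X0; z=d['r']*np.cos(th); t=np.arctan2(x,z); d['th']=t; d['r']=np.hypot(x,z)
        d['ft']=-(fx*np.cos(t)-fz*np.sin(t))
    else: d['th']-=np.pi/3
for i,d in enumerate(D): d['w']=(d['th']-D[i-1]['th'])/(d['t']-D[i-1]['t']) if i else 0
def go(E,lab):
    g=lambda k:np.array([d[k] for d in E]); th,dd,w=g('th'),g('d'),g('w'); tau=g('ft')*g('r')/1000; run=(g('t')>25)
    y=tau-dd*.38-.5*w
    f=least_squares(lambda p:p[0]*np.cos(th-p[1])+np.where(run,p[3],p[2])*dd-y,[.45,0,.25,.25],loss="soft_l1",f_scale=.05)
    J=np.linalg.inv(f.jac.T@f.jac)*np.mean(f.fun**2); print(lab,f.x,"sd",np.sqrt(np.diag(J)+0),"bottom",f.x[1]-np.pi/2)
    for A in(.4,.49):
        f=least_squares(lambda p:A*np.cos(th-p[0])+np.where(run,p[2],p[1])*dd-y,[0,.25,.25],loss="soft_l1",f_scale=.05); print(A,f.x[0]-np.pi/2)
E=[d for d in D if d['d'] and d['op']>19.1 and (9<d['t']<19.3 or d['t']>26.8) and abs(d['t']-30.4)>.05 and abs(d['w'])>.08]
go(E,"all"); 
F=[d for d in E if d['t']>25]
th=np.array([d['th'] for d in F]); 
try:
    import sys; sys.stdout.flush(); g=lambda k:np.array([d[k] for d in F]); dd=g('d');y=g('ft')*g('r')/1000-dd*.38-.5*g('w')
    B=np.c_[np.cos(th),np.sin(th),dd]; q=np.linalg.lstsq(B,y,rcond=None)[0]; print("2nd",np.hypot(*q[:2]),np.arctan2(q[1],q[0])-np.pi/2,q[2],np.std(y-B@q))
except Exception as e: print(e)
```

```text
all [ 0.45875143 -0.03885194  0.24466085  0.29315698] sd [0.0336533  0.05814092 0.02211983 0.02617288] bottom -1.6096482631041316
0.4 -1.6834315700569928
0.49 -1.5755935229488844
2nd 0.4064309627856758 -1.653375379343 0.29513403940564453 0.07195069888673736
```

The combined fit gives an amplitude of 0.46 N m, inside the stated 0.40 to 0.49. The heavy side should be down at spit ≈ -1.61 ± 0.1, so grip 1 goes to about -0.56 rad. I'll bring it there.

```bash
python3 -c "
from h import *
print([[float(a),0,float(c)] for a,b,c in arc(.11,-.6,11,r=90)])"
```

```text
[[-5.8, 0, -0.5], [-11.6, 0, -0.5], [-17.4, 0, -0.2], [-23.2, 0, 0.4], [-28.9, 0, 1.5], [-34.5, 0, 2.9], [-40.0, 0, 4.7], [-45.5, 0, 6.8], [-50.7, 0, 9.3], [-55.8, 0, 12.1], [-60.7, 0, 15.2]]
```

```bash
python3 -m crank '[[[-5.8,0,-0.5],0,12],[[-11.6,0,-0.5],0,12],[[-17.4,0,-0.2],0,12],[[-23.2,0,0.4],0,12],[[-28.9,0,1.5],0,12],[[-34.5,0,2.9],0,12],[[-40,0,4.7],0,12],[[-45.5,0,6.8],0,12],[[-50.7,0,9.3],0,12],[[-55.8,0,12.1],0,12],[[-60.7,0,15.2],0,12],[[-60.7,0,15.2],0,12]]' 35 >/dev/null
python3 -m crank '[[[0,0,0],0,12],[[0,0,0],0,12],[[0,0,0],0,12],[[0,0,0],0,12]]'
python3 - <<'E'
from cell import r,read_camera
from h import *
rec(0); c=read_camera("wrist"); cv2.imwrite("pics/w12.png",c["frame"][:,:,::-1]); np.savez("pics/w12.npz",**c)
q=axang(c,302,332,205,280);print('spit',q[1]-np.pi/3,q)
s=r.read_state();print(s["t"],tool(s)[:2])
E
```

```text
t: 34.8
tool_pos: [0.4761, -0.1236, 0.222]
orientation: [0.996, -0.088, 0.008, -0.001]
ft_force: [7.2, 8.2, 4.4]
opening: 0.226
{'t': 34.8, 'd': 0, 'th': -0.506, 'r': 92.527, 'ft': -7.074, 'fr': -1.137, 'my': -1.132, 'op': 19.326}
spit -1.4788837 (np.int64(2243), np.float32(-0.43168622), np.float32(7.012228), np.float64(64.58328987617642), np.float64(104.23302172661272))
34.85 (array([ -44.83139248, -183.39872698,  221.95131801]), np.float64(-0.01105808868096062))
```

View pics/w12.png

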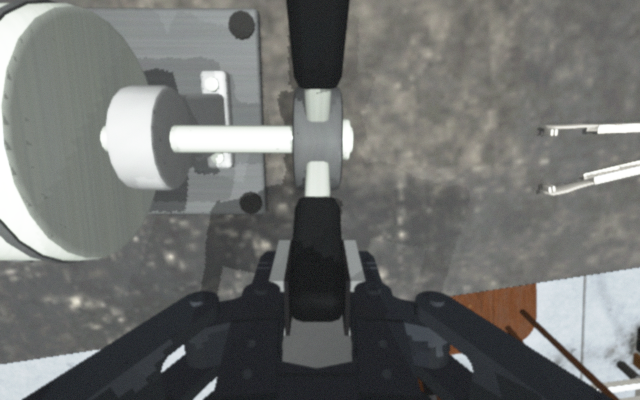

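The image gives spit -1.48, with grip 1 held at (318,260). The pads lead the grip by about 0.08 rad on this stroke, so in image terms the bottom is near -1.57. I'll move another 0.09 rad or so.

```bash
python3 -m crank '[[[-3,0,1.4],0,12],[[-6,0,2.9],0,12],[[-9,0,4.5],0,12],[[-9,0,4.5],0,12],[[-9,0,4.5],0,12],[[-9,0,4.5],0,12],[[-9,0,4.5],0,12],[[-9,0,4.5],0,12]]' 35
python3 - <<'E'
from cell import r,read_camera
from h import *
rec(0)
for i in range(2):
    c=read_camera("wrist")
    q=axang(c,302,332,205,280);print('spit',q[1]-np.pi/3,q)
c=read_camera("scene"); cv2.imwrite("pics/s13.png",cv2.resize(c["frame"][140:290,200:420,::-1],None,fx=3.6,fy=3.6))
for q in reds(c):
    if .3<q[2][0]<.8 and q[2][1]<.4: print(q[0],st(q[2]))
s=r.read_state();print(s["t"],tool(s)[:2],s["joint_velocities"].round(3))
E
```

```text
t: 35.65
tool_pos: [0.4677, -0.1221, 0.2172]
orientation: [0.996, -0.088, 0.008, -0.001]
ft_force: [9.0, 7.4, 2.6]
opening: 0.231
{'t': 35.65, 'd': 0, 'th': -0.611, 'r': 93.039, 'ft': -7.65, 'fr': 2.209, 'my': -1.395, 'op': 19.694}
spit -1.5708172 (np.int64(2241), np.float32(-0.52361965), np.float32(6.9883156), np.float64(67.59312029458461), np.float64(103.31460603054514))
spit -1.5699179 (np.int64(2240), np.float32(-0.5227204), np.float32(6.8835716), np.float64(67.42740157668963), np.float64(103.91035646020164))
[553.52727273 155.72727273] [  514.52086167 -1980.55685787  -524.70519994]
[251.45098039 184.80392157] [-25.91445126 143.2281998  320.17739978]
35.8 (array([ -53.33472807, -183.35584756,  217.26388903]), np.float64(-0.018867811135720457)) [-0.    -0.001 -0.001  0.003  0.001  0.   ]
```

View pics/s13.png

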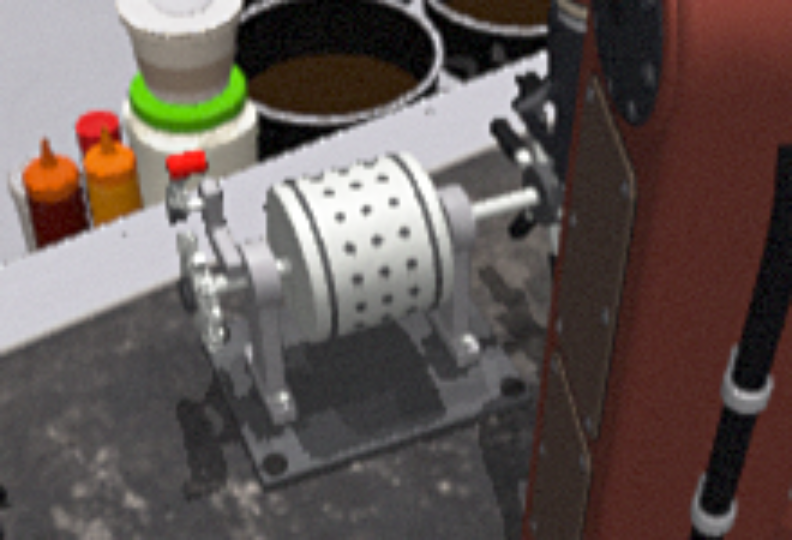

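Run:
```python
from cell import r
s=r.read_state(); print(s["t"],s["ft_force"].round(1),s["opening"]*85.4); print(r.hand_in())
```

```text
35.8 [8.4 6.9 2.9] 19.552944905962946
the job is handed in; nothing more can be done
None
```

I raised the pawl lever, found the heavy side by feel and handed in at 35.8 s, still holding a grip of the star wheel at rest. I get no verdict, and the heavy side's true angle can't be seen, so its position rests on the force fit below.

- **Pawl:** the knob was raised to about 320 mm above the counter, against about 317 mm at its stop. It was still there in the last scene picture.
- **Finding the heavy side:** I turned the spit by the red grip and then by black grip 1, in both directions. The force fit gave an unbalance of 0.46 N m, inside the stated 0.40 to 0.49. It put the heavy side straight down at about -1.6 rad; the different fits ranged from -1.53 to -1.68. The spit's own creep near 0 rad, and its standing still at -0.82 rad, fit that.
- **Final position:** the wrist camera read the spit at -1.57 rad in two pictures 0.05 s apart, unchanged within 0.001 rad. The fingers hold grip 1 with 35 N set, at 19.6 mm opening, and the arm was at rest.

**What went wrong along the way:**
- My first stand pose was off, and I first corrected its yaw with the wrong sign. Because of that the pads slid off the red grip on two strokes; I left those readings out of the fit.
- On the later grip the pads led the grip by about 0.1 rad, so I took the final angle from the images.
- One repeated command moved the tool about 50 mm too far, in free air.

I did no separate check on the counterweight, mug or tongs at the end; the arm never worked near them.

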